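# Balm jars in order of size on the display board

### The arm

A 7-joint arm with a two-finger parallel gripper is mounted at the origin on the work surface. World frame = base frame: x ahead of the robot, y to its left, z up, the work surface at z = 0. Lengths are in m, angles in rad, forces in N, time in s.
With the tool pointing down it reaches from about 0.4 to 0.875 m from the base axis. Payload 19.3 kg.
Tool frame: the origin (TCP) lies midway between the tips of the shut fingers; the grasp point (between the pads) lies 19 mm behind it (arm.grip_depth is the distance from the TCP to the grasp point, in m); x points along the fingers, y is the direction in which the jaws open and shut, and the axes are right-handed (so a half turn about x gives the same grasp; the last joint's range is limited). The gripper opens to 85 mm and grips with 20 to 120 N. Pads are 22 mm wide; open, the fingers measure 114 mm over their backs; the gripper's body (76 mm by 85 mm) begins 54 mm behind the grasp point. The pads swing forward as they close: fully open they stand 13 mm farther back than shut.
Start: joints at [1.098, 0.521, -0.036, 1.599, 0.021, 1.021, -0.113], TCP at [0.245, -0.575, 0.231] pointing down, gripper open.
Joint ranges: [-2.91, 2.91], [-0.3, 2.13], [-1.5, 1.42], [0.17, 2.43], [-1.26, 4.41], [0.16, 1.93], [-2.52, 2.52]. Speed limits (rad/s): [1.89, 1.89, 2.39, 2.39, 3.01, 3.01, 3.01].

### API

Orientations are given as a unit quaternion [x, y, z, w].
In Python, from cell import arm gives the robot as it stands.
- The arm moves only by the tool move_arm, never from a script. Its argument "targets" is one flat list of numbers, 7 for each row, row after row: the turn, a rotation vector about the tool's x, y, z in units of 5 degrees (1.0 is 5 degrees), then the shift along the tool's x, y, z in units of 25 mm (1.0 is 25 mm), then the closure, from 0 (fully open) to 1 (shut). A call has 1 to 20 rows; each row shifts and turns the commanded pose from where the row before left it, along the tool's axes as they then stand; what a row does not reach is not made up. A row lasts 1/12 s, in which the tool goes at most 41.7 mm and 7.16 degrees, less where a joint would pass 70% of its speed; a pose out of reach is approached as far as the arm can. A call is refused whole if a number of a shift passes 1 or a number of a turn 1, either way. A call with a gripper value outside its range is refused whole. The fingers move at their own pace and stop on an object; the grip force is fixed at half the most. Time passes only in rows, so rows that do not move let the fingers close. It gives the time, the measured TCP pose, the force and the opening at its end, in the units of the state.
- arm.read_state(): the state, without advancing time (a new reading comes with each control period).
- arm.camera(name): name is "scene" or "side" or "wrist"; returns a dict with "color" (420x560x3 uint8, blue, green, red), "intrinsics" (3x3 intrinsics, pixels), "origin" and "rotation" of the camera in the world. Camera axes: x right, y down, z forward; pixel columns grow to the right and rows downward; lengths in m; the calibration is good to about 2 mm. A picture is of the moment at which its call begins. There is no depth.
- arm.finish_job(): hands the job in, once; it reports no verdict.
The state is a dict: "time": time; "qpos": joint angles; "qvel": joint speeds; "effort": joint torques, N m; "eef_pos": TCP position; "tcp_rot": TCP orientation; "contact_force": force on the tool from outside, world axes, zero at the start; "moment": the same for the moment, N m; "grip_width": finger opening in m.
Only numpy, scipy, OpenCV 4.12 (cv2) and the standard library are available. Lean on these libraries where they do the work, as an engineer would, in place of code of your own. Each camera call takes 0.05 s, during which the arm holds its last target.

### The job

Line up the four balm jars from the black mat on the wooden display board in order of size, one standing centred on each white dot: the largest on the dot next to the upright end block, and so on down to the smallest on the dot farthest from it. They are glass: keep them upright and set each one down gently on the board, do not drop it. Leave the small cardboard carton between board and mat where it lies.

Things in the scene. Friction and masses are not known exactly. Their poses are not given: they have to be found in the camera images.
- jar_a: The largest of four closed glass balm jars of the same look (amber glass, green band, gold-coloured lid): 54 mm diameter from foot to lid, 76 mm high. Loose, filled, well under 0.5 kg, standing at the start on a flat black mat, 4 mm thick, with the others in a rough two by two group (centres at least 95 mm apart). Origin at the centre of its underside, z up.
- jar_b: The second largest of four closed glass balm jars of the same look (amber glass, green band, gold-coloured lid): 48 mm diameter from foot to lid, 64 mm high. Loose, filled, well under 0.5 kg, standing at the start on a flat black mat, 4 mm thick, with the others in a rough two by two group (centres at least 95 mm apart). Origin at the centre of its underside, z up.
- jar_c: The second smallest of four closed glass balm jars of the same look (amber glass, green band, gold-coloured lid): 42 mm diameter from foot to lid, 52 mm high. Loose, filled, well under 0.5 kg, standing at the start on a flat black mat, 4 mm thick, with the others in a rough two by two group (centres at least 95 mm apart). Origin at the centre of its underside, z up.
- jar_d: The smallest of four closed glass balm jars of the same look (amber glass, green band, gold-coloured lid): 36 mm diameter from foot to lid, 40 mm high. Loose, filled, well under 0.5 kg, standing at the start on a flat black mat, 4 mm thick, with the others in a rough two by two group (centres at least 95 mm apart). Origin at the centre of its underside, z up.
- dot_1: White round paper dot, 58 mm diameter, flat on top of the wooden display board (no thickness to feel), the one next to the upright end block of the board. The four dots lie in a straight row along the board, 72 mm apart. Origin at its centre at the height of the board's top, 15 mm above the table; its x axis points along the row towards the end block.
- dot_2: White round paper dot, 58 mm diameter, flat on top of the wooden display board (no thickness to feel), the one second from the end block. The four dots lie in a straight row along the board, 72 mm apart. Origin at its centre at the height of the board's top, 15 mm above the table; its x axis points along the row towards the end block.
- dot_3: White round paper dot, 58 mm diameter, flat on top of the wooden display board (no thickness to feel), the one third from the end block. The four dots lie in a straight row along the board, 72 mm apart. Origin at its centre at the height of the board's top, 15 mm above the table; its x axis points along the row towards the end block.
- dot_4: White round paper dot, 58 mm diameter, flat on top of the wooden display board (no thickness to feel), the one farthest from the end block. The four dots lie in a straight row along the board, 72 mm apart. Origin at its centre at the height of the board's top, 15 mm above the table; its x axis points along the row towards the end block.
- board: Wooden display board fixed to the table, 320 x 110 mm and 15 mm thick, lying flat at any heading. Origin at the centre of its underside, x along its length. At its +x end stands a wooden end block, 16 mm thick, 100 mm wide, rising 50 mm above the board's top, centred 147 mm from the origin; the dots lie on its centre line at x = 91, 19, -53 and -125 mm.
- carton: Bystander: small closed cardboard carton, 45 x 60 x 40 mm high, loose, lying on the table between the board and the mat, towards the far side. Origin at the centre of its underside, its 45 mm side along x.
Not all that is in view belongs to the job. What is shaped like the jar_b but purple is not meant.

How it is judged:
By the outcome, as a careful person would: the job done as asked, in the order asked, and still so for the second after the job is handed in, with the robot touching nothing.
It also fails if it takes over 106 s, if anything falls off the work surface, if the arm or the gripper's body presses on something with over 40 N, if the wrist force passes 120 N, or if a joint passes its speed limit or range.

## Working session

There is one attempt and no reset: what is moved stays moved. The work goes in short steps, Python scripts to look and compute and a tool call to move; the robot and the scene stay as the last step left them, time stands still between calls to the robot, and variables do not carry over. Pictures are saved under pics/ and viewed, and the job is handed in when it is done.

Besides the shell and the picture viewer there is one more tool, called after "Call:" in YAML: its name, and indented under it one key for each argument. move_arm: Moves the arm, as the interface text tells. Its arguments: {"type":"object","properties":{"targets":{"type":"array","items":{"type":"number"}}},"required":["targets"]}

```bash
mkdir -p pics; ls; python3 - <<'E'
from cell import arm
import cv2
for n in ["scene","side","wrist"]:
    c=arm.camera(n); cv2.imwrite(f"pics/{n}0.png",c["color"])
    print(n,c["intrinsics"].tolist(),c["origin"],c["rotation"].tolist())
print(arm.read_state(), arm.grip_depth)
E
```

```text
pics
scene [[390.74601079443835, 0.0, 286.37701498033806], [0.0, 390.74601079443835, 208.0446662372023], [0.0, 0.0, 1.0]] [ 0.80340885 -0.40336464  0.67287818] [0.9228814947390089, 0.1952137213199228, -0.06703560238748922, -0.3250962591129997]
side [[517.4648555355537, 0.0, 270.6322979955152], [0.0, 517.4648555355537, 205.26999659954583], [0.0, 0.0, 1.0]] [0.04440294 0.68866993 0.75943206] [-0.300399533487224, 0.8573240416138861, -0.3925686482071529, 0.14368529638170519]
wrist [[355.18066138636607, 0.0, 274.7540908722929], [0.0, 355.18066138636607, 211.22912118183154], [0.0, 0.0, 1.0]] [ 0.31776307 -0.5441561   0.37409934] [0.8241009792998075, -0.5448028809482991, -0.08566561711434767, 0.1292625192078106]
{'time': 0.15, 'qpos': array([ 1.09775106,  0.52185047, -0.03632876,  1.59986111,  0.02120235,
        1.02107849, -0.11283155]), 'qvel': array([-0.0010184 , -0.00220488,  0.00025266,  0.00016487,  0.00245295,
        0.0008927 ,  0.00110087]), 'effort': array([ 3.02180859e-03, -9.27381492e+01,  1.98123537e+00, -3.70054364e+01,
        1.79551682e-02,  6.27514804e-03, -4.02125795e-05]), 'eef_pos': array([ 0.24490379, -0.57475952,  0.23088023]), 'tcp_rot': array([-0.69273784, -0.14172865,  0.69289029, -0.14117476]), 'contact_force': array([-0.28664447, -0.65555762, -0.20773538]), 'moment': array([ 0.01398827,  0.0037943 , -0.03821466]), 'grip_width': 0.08531310017228792} 0.0187
```

View pics/scene0.png

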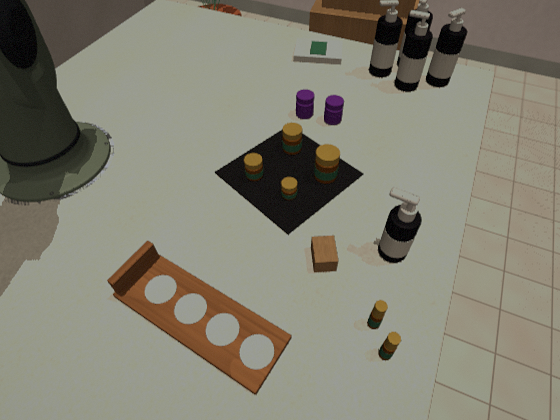

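View pics/side0.png

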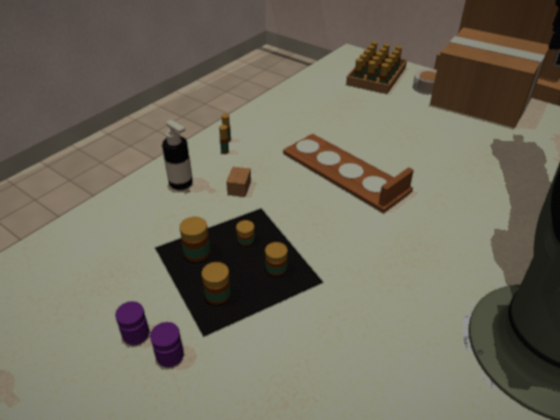

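View pics/wrist0.png

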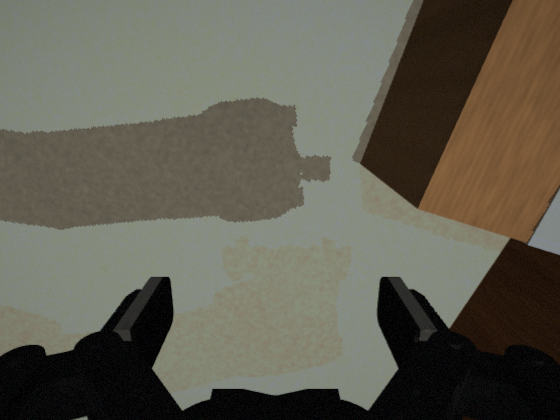

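```bash
cat > h.py <<'E'
import numpy as np, cv2, json
from scipy.spatial.transform import Rotation as R
CAM={"scene":None,"side":None,"wrist":None}
def cam(arm,n):
    c=arm.camera(n); return c
def ray(c,u,v):
    K=c["intrinsics"]; d=np.linalg.inv(K)@[u,v,1]; return np.array(c["origin"]), R.from_quat(c["rotation"]).as_matrix()@d
def hit(c,u,v,z):
    o,d=ray(c,u,v); return o+d*(z-o[2])/d[2]
def proj(c,P):
    P=np.atleast_2d(P); q=(P-c["origin"])@R.from_quat(c["rotation"]).as_matrix()
    p=q@c["intrinsics"].T; return p[:,:2]/p[:,2:]
def circ(x,y,z,r,n=48):
    a=np.linspace(0,2*np.pi,n); return np.c_[x+r*np.cos(a),y+r*np.sin(a),0*a+z]
E
python3 - <<'E'
from cell import arm
import cv2,pickle
from h import *
cs={n:arm.camera(n) for n in["scene","side"]}
pickle.dump(cs,open("cs0.pkl","wb"))
def crop(n,x0,y0,x1,y1,k,f):
    cv2.imwrite(f,cv2.resize(cs[n]["color"][y0:y1,x0:x1],None,fx=k,fy=k,interpolation=cv2.INTER_CUBIC))
crop("scene",210,120,370,240,5,"pics/s_mat.png")
crop("scene",100,230,300,380,4,"pics/s_board.png")
crop("side",150,200,330,330,4,"pics/d_mat.png")
crop("side",270,120,420,220,5,"pics/d_board.png")
E
```

```text
(no output)
```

View pics/s_mat.png

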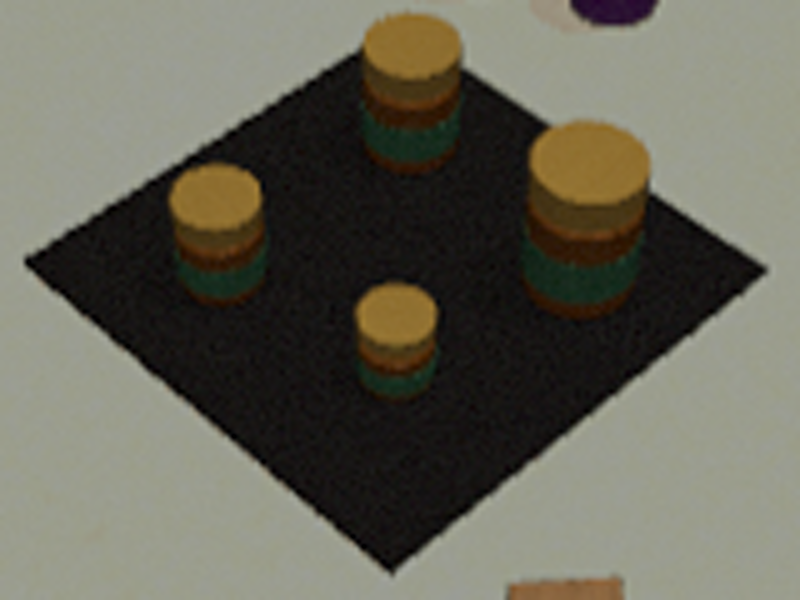

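View pics/s_board.png

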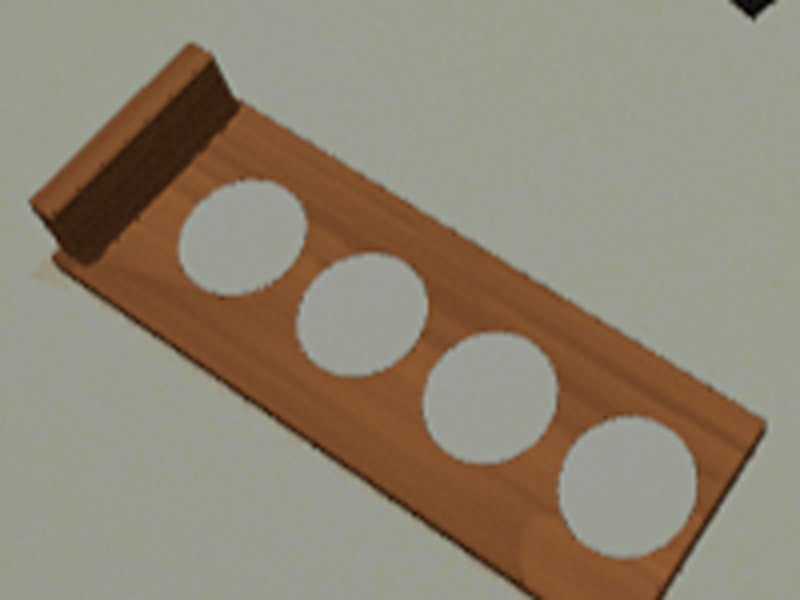

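View pics/d_mat.png

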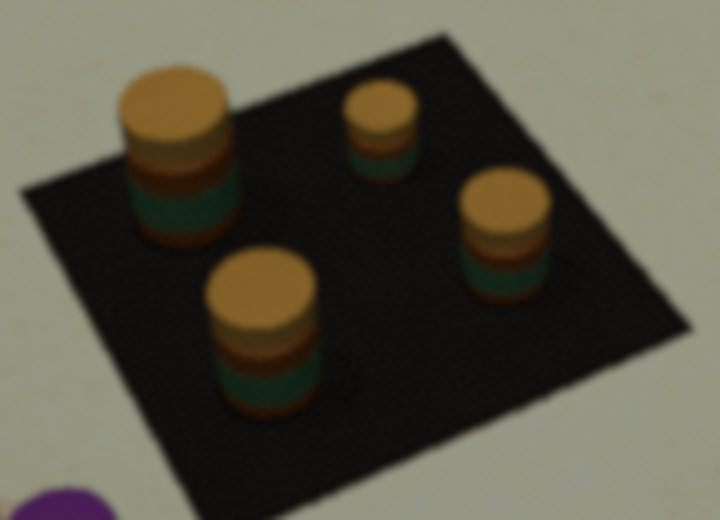

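View pics/d_board.png

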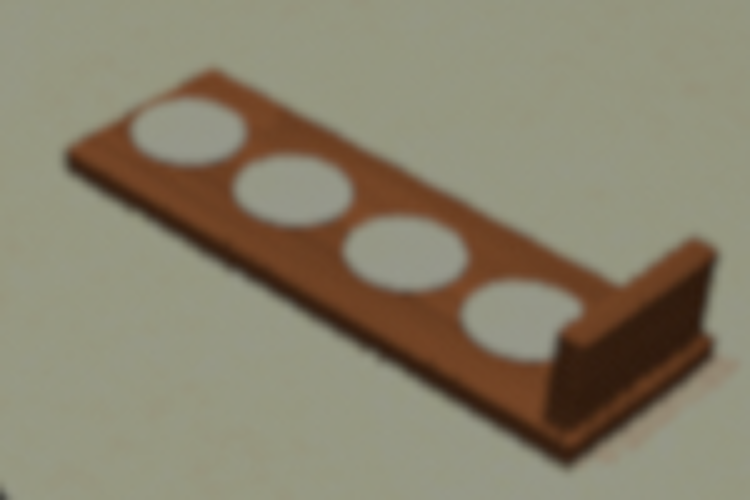

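```bash
python3 - <<'E'
import pickle
from h import *
cs=pickle.load(open("cs0.pkl","rb")); S,D=cs["scene"],cs["side"]
f=lambda x,y,k,x0,y0:(x0+(x+.5)/k-.5,y0+(y+.5)/k-.5)
s=dict(A=(589,164),B=(412,47),C=(217,196),D=(397,315)); d=dict(A=(173,104),B=(262,289),C=(505,201),D=(381,106))
h=dict(A=.076,B=.064,C=.052,D=.040)
for k in s:
    z=.004+h[k]; print(k,hit(S,*f(*s[k],5,210,120),z).round(4),hit(D,*f(*d[k],4,150,200),z).round(4))
ds=[(243,237),(362,314),(490,398),(627,487)]; dd=[(525,320),(405,254),(293,190),(188,131)]
P=[]
for i in range(4):
    a=hit(S,*f(*ds[i],4,100,230),.015); b=hit(D,*f(*dd[i],5,270,120),.015); print(i+1,a.round(4),b.round(4)); P.append((a,b))
for j in (0,1): print(np.linalg.norm(P[0][j]-P[3][j])/3, np.degrees(np.arctan2(*(P[0][j]-P[3][j])[1::-1])))
for n,u,v in(("carton",323,240),("bottle",397,255),("vial",377,325),("purple",334,122)): print(n,hit(S,u,v,.04 if n=="carton" else 0).round(3))
E
```

```text
A [0.6318 0.2132 0.08  ] [0.6283 0.2159 0.08  ]
B [0.524  0.2672 0.068 ] [0.52   0.2689 0.068 ]
C [0.4789 0.1503 0.056 ] [0.4763 0.1493 0.056 ]
D [0.5777 0.1269 0.044 ] [0.575  0.1263 0.044 ]
1 [ 0.4564 -0.1892  0.015 ] [ 0.4554 -0.1919  0.015 ]
2 [ 0.5273 -0.1992  0.015 ] [ 0.5264 -0.2011  0.015 ]
3 [ 0.5988 -0.2098  0.015 ] [ 0.5982 -0.212   0.015 ]
4 [ 0.67   -0.2199  0.015 ] [ 0.6694 -0.222   0.015 ]
0.07193888958838185 171.8303700002388
0.07204176592917691 171.9914793125365
carton [0.697 0.018 0.04 ]
bottle [0.84  0.071 0.   ]
vial [ 0.843 -0.087  0.   ]
purple [0.584 0.415 0.   ]
```

```bash
cat >> h.py <<'E'
# desired orientation: tool x down, tool y along jaw direction (across the board)
def des(yawdeg):  # direction of tool y in world
    a=np.radians(yawdeg); y=np.array([np.cos(a),np.sin(a),0]); x=np.array([0,0,-1.]); z=np.cross(x,y)
    return R.from_matrix(np.c_[x,y,z])
def plan(st,tgt,yaw):
    r=R.from_quat(st["tcp_rot"]); d=des(yaw)
    rv=np.degrees((r.inv()*d).as_rotvec())/5
    sh=lambda rr:(rr.inv().apply(np.array(tgt)-st["eef_pos"])/.025).round(2)
    print("turn",rv.round(2),"shift(tool now)",sh(r),"shift(after turn)",sh(d))
E
python3 - <<'E'
from cell import arm
from h import *
st=arm.read_state(); r=R.from_quat(st["tcp_rot"]).as_matrix(); print(r.round(3))
print("y heading",np.degrees(np.arctan2(r[1,1],r[0,1])))
c=arm.camera("wrist"); print("cam in tool",r.T@(c["origin"]-st["eef_pos"]), (r.T@R.from_quat(c["rotation"]).as_matrix()).round(3))
for yaw in (81.9,-98.1): plan(st,[.45,.19,.23],yaw)
E
```

```text
[[-0.     0.392 -0.92 ]
 [ 0.001 -0.92  -0.392]
 [-1.    -0.001  0.   ]]
y heading -66.9238169150164
cam in tool [-0.14332676  0.00031805 -0.07905408] [[-0.001 -0.306  0.952]
 [ 1.    -0.     0.001]
 [ 0.     0.952  0.306]]
turn [-2.976e+01 -1.000e-02  0.000e+00] shift(tool now) [  0.05 -24.93 -19.54] shift(after turn) [ 0.04 31.44  3.81]
turn [6.24 0.   0.01] shift(tool now) [  0.05 -24.93 -19.54] shift(after turn) [  0.04 -31.44  -3.81]
```

Call:
move_arm:
  targets: [0.9,0,0,0,0,0,0,0.9,0,0,0,0,0,0,0.9,0,0,0,0,0,0,0.9,0,0,0,0,0,0,0.9,0,0,0,0,0,0,0.9,0,0,0,0,0,0,0.84,0,0,0,0,0,0,0,0,0,0,-0.9,-0.6,0,0,0,0,0,-0.9,-0.6,0,0,0,0,0,-0.9,-0.6,0,0,0,0,0,-0.9,-0.6,0,0,0,0,0,-0.9,-0.6,0,0,0,0,0,-0.9,-0.6,0,0,0,0,0,-0.9,-0.6,0,0,0,0,0,-0.9,-0.6,0,0,0,0,0,-0.9,-0.6,0,0,0,0,0,-0.9,-0.6,0,0,0,0,0,-0.9,-0.6,0,0,0,0,0,-0.9,-0.6,0,0,0,0,0,-0.9,-0.6,0]

```text
time: 1.97
eef_pos: [0.4801, -0.3118, 0.2314]
tcp_rot: [0.705, -0.05, -0.705, -0.05]
contact_force: [0.4, -0.3, 0.1]
grip_width: 0.0855
```

```bash
python3 - <<'E'
from cell import arm
from h import *
st=arm.read_state(); print(st["time"],st["eef_pos"],st["qpos"].round(2))
plan(st,[.5,.19,.25],-98.1)
plan(st,[.5,-.2,.25],-98.1)
E
```

```text
1.9667 [ 0.48008727 -0.31183902  0.23136172] [ 0.45  0.44  0.03  1.74 -0.01  0.96 -1.23]
turn [-0. -0.  0.] shift(tool now) [ -0.75 -19.98   2.05] shift(after turn) [ -0.75 -19.99   2.04]
turn [-0. -0.  0.] shift(tool now) [-0.75 -4.54 -0.16] shift(after turn) [-0.75 -4.54 -0.16]
```

Call:
move_arm:
  targets: [0,0,0,-0.3,-0.9,-0.2,0,0,0,0,-0.3,-0.9,-0.2,0,0,0,0,-0.3,-0.9,-0.2,0,0,0,0,-0.3,-0.9,-0.2,0,0,0,0,0,-0.9,-0.2,0,0,0,0,0,0,0,0,0,0,0,0,0,0,0]

```text
time: 2.55
eef_pos: [0.5204, -0.2041, 0.2613]
tcp_rot: [0.705, -0.049, -0.705, -0.049]
contact_force: [0.8, -0.5, 0.5]
grip_width: 0.0852
```

```bash
python3 - <<'E'
from cell import arm
from h import *
import pickle
c=arm.camera("wrist"); cv2.imwrite("pics/w_board.png",c["color"]); pickle.dump(c,open("wb.pkl","wb"))
st=arm.read_state(); print(st["time"],st["eef_pos"])
plan(st,[.5,.19,.26],-98.1)
E
```

```text
2.6 [ 0.51988388 -0.20524212  0.26122119]
turn [ 0.  0. -0.] shift(tool now) [  0.05 -15.54   3.01] shift(after turn) [  0.05 -15.54   3.02]
```

View pics/w_board.png

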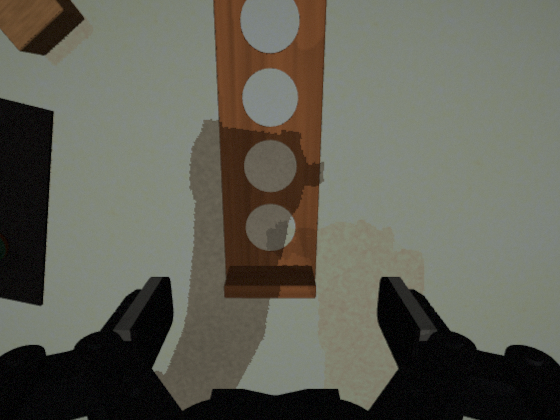

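Call:
move_arm:
  targets: [0,0,0,0,-0.97,0.19,0,0,0,0,0,-0.97,0.19,0,0,0,0,0,-0.97,0.19,0,0,0,0,0,-0.97,0.19,0,0,0,0,0,-0.97,0.19,0,0,0,0,0,-0.97,0.19,0,0,0,0,0,-0.97,0.19,0,0,0,0,0,-0.97,0.19,0,0,0,0,0,-0.97,0.19,0,0,0,0,0,-0.97,0.19,0,0,0,0,0,-0.97,0.19,0,0,0,0,0,-0.97,0.19,0,0,0,0,0,-0.97,0.19,0,0,0,0,0,-0.97,0.19,0,0,0,0,0,-0.97,0.19,0,0,0,0,0,-0.97,0.19,0,0,0,0,0,0,0,0,0,0,0,0,0,0,0]

```text
time: 4.1
eef_pos: [0.4997, 0.1897, 0.261]
tcp_rot: [-0.705, 0.05, 0.705, 0.05]
contact_force: [-0.6, 0.2, -0.8]
grip_width: 0.0853
```

```bash
python3 - <<'E'
from cell import arm
from h import *
import pickle
c=arm.camera("wrist"); cv2.imwrite("pics/w_mat.png",c["color"]); pickle.dump(c,open("wm.pkl","wb"))
st=arm.read_state(); print(st["time"],st["eef_pos"],st["qpos"].round(2))
b=pickle.load(open("wb.pkl","rb"))
for u,v in((271,227),(270,166),(270,97),(270,21)): print(hit(b,u,v,.015).round(4))
E
```

```text
4.15 [0.49984648 0.18858613 0.26104896] [-0.35  0.35 -0.16  1.8   0.07  1.   -2.25]
[ 0.4562 -0.1908  0.015 ]
[ 0.5275 -0.1999  0.015 ]
[ 0.5995 -0.2104  0.015 ]
[ 0.6699 -0.2206  0.015 ]
```

View pics/w_mat.png

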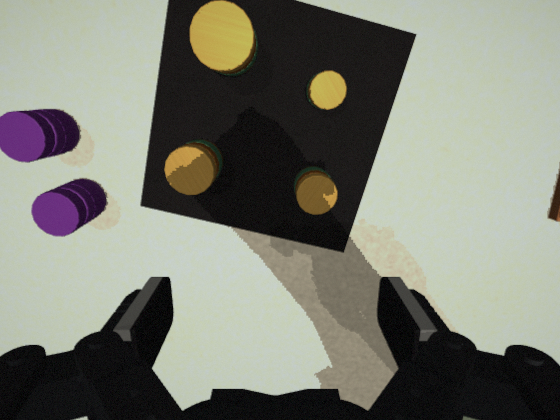

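```bash
python3 - <<'E'
from h import *
import pickle
b=pickle.load(open("wm.pkl","rb"))
for n,u,v,h in(("A",222,36,.08),("B",190,169,.068),("C",316.5,193.5,.056),("D",328,90,.044)): print(n,hit(b,u,v,h).round(4))
im=b["color"].copy()
G=dict(A=(.630,.2145,.076,.027),B=(.522,.268,.064,.024),C=(.4775,.1498,.052,.021),D=(.5765,.1266,.04,.018))
for x,y,h,r in G.values():
    cv2.polylines(im,[proj(b,circ(x,y,.004+h,r)).round().astype(int)],True,(255,255,0),1)
cv2.imwrite("pics/ov.png",cv2.resize(im[0:240,130:450],None,fx=2.5,fy=2.5))
E
```

```text
A [0.6317 0.2147 0.08  ]
B [0.5244 0.2679 0.068 ]
C [0.4798 0.1495 0.056 ]
D [0.5771 0.1267 0.044 ]
```

View pics/ov.png

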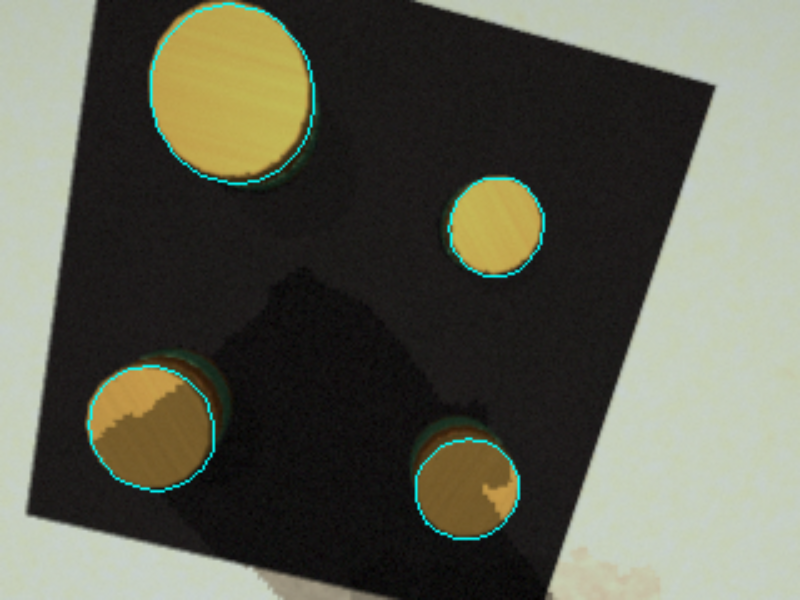

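```bash
cat > p.py <<'E'
import sys
from cell import arm
from h import *
st=arm.read_state(); print(round(st["time"],2),st["eef_pos"].round(4),"grip",round(st["grip_width"],4),"F",st["contact_force"].round(1),"q7",st["qpos"][6].round(2))
for a in sys.argv[1:]: print(a,end=" "); plan(st,[float(v) for v in a.split(",")],-98.1)
E
python3 p.py .6315,.2146,.15 .6315,.2146,.025
```

```text
4.15 [0.4998 0.1886 0.261 ] grip 0.0853 F [ 0.  -1.1 -0.2] q7 -2.25
.6315,.2146,.15 turn [-0.01  0.   -0.01] shift(tool now) [ 4.44 -1.78 -5.07] shift(after turn) [ 4.44 -1.77 -5.07]
.6315,.2146,.025 turn [-0.01  0.   -0.01] shift(tool now) [ 9.44 -1.79 -5.07] shift(after turn) [ 9.44 -1.77 -5.07]
```

6 rows to above jar A (largest, lid at wrist pixel (222,36)), then a settle, then descend 4 units and check.

Call:
move_arm:
  targets: [0,0,0,0.74,-0.3,-0.84,0,0,0,0,0.74,-0.3,-0.85,0,0,0,0,0.74,-0.3,-0.85,0,0,0,0,0.74,-0.3,-0.85,0,0,0,0,0.74,-0.3,-0.84,0,0,0,0,0.74,-0.28,-0.84,0,0,0,0,0,0,0,0,0,0,0,0,0,0,0,0,0,0,0.5,0,0,0,0,0,0,0.5,0,0,0,0,0,0,0,0,0,0,0,0,0,0,0,0,0]

```text
time: 5.15
eef_pos: [0.6307, 0.2154, 0.125]
tcp_rot: [-0.705, 0.05, 0.706, 0.05]
contact_force: [-0.0, -0.1, 0.6]
grip_width: 0.0856
```

```bash
python3 p.py .6315,.2146,.025; python3 - <<'E'
from cell import arm
from h import *
c=arm.camera("wrist"); im=c["color"].copy()
cv2.imwrite("pics/wA.png",im)
for u in ("side",):
    cv2.imwrite("pics/sA.png",cv2.resize(arm.camera(u)["color"][100:330,100:400],None,fx=2.5,fy=2.5))
E
```

```text
5.15 [0.6307 0.2154 0.125 ] grip 0.0856 F [-0.  -0.1  0.6] q7 -2.22
.6315,.2146,.025 turn [-0.    0.01 -0.01] shift(tool now) [ 4.    0.03 -0.04] shift(after turn) [ 4.    0.03 -0.04]
```

View pics/wA.png

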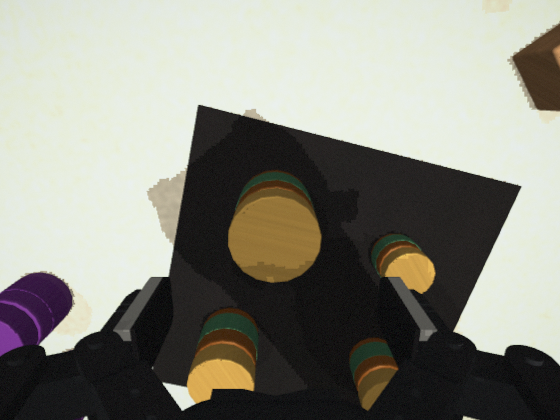

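View pics/sA.png

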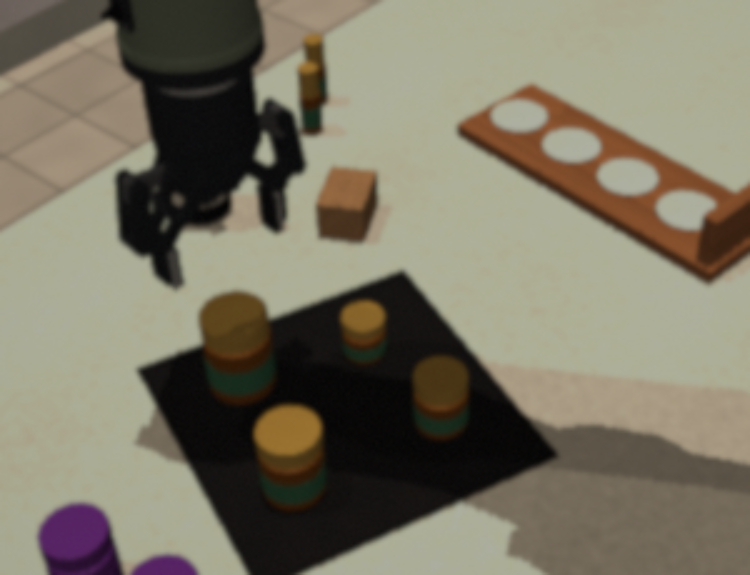

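```bash
python3 - <<'E'
from cell import arm
from h import *
c=arm.camera("wrist"); print(hit(c,274.8,238,.08)); c=arm.camera("side"); print((proj(c,[.631,.215,.14])-[100,100])*2.5)
E
```

```text
[0.63359939 0.21547885 0.08      ]
[[221.76924441 252.79542692]]
```

Call:
move_arm:
  targets: [0,0,0,0.5,0,0,0,0,0,0,0.5,0,0,0,0,0,0,0.5,0,0,0,0,0,0,0.5,0,0,0,0,0,0,0.5,0,0,0,0,0,0,0.5,0,0,0,0,0,0,0.5,0,0,0,0,0,0,0.5,0,0,0,0,0,0,0,0,0,0]

```text
time: 6.1
eef_pos: [0.63, 0.2154, 0.0222]
tcp_rot: [-0.704, 0.051, 0.706, 0.049]
contact_force: [-1.0, -0.8, 0.2]
grip_width: 0.0854
```

Call:
move_arm:
  targets: [0,0,0,0,0,-0.1,0,0,0,0,0,0,0,0.2,0,0,0,0,0,0,0.3,0,0,0,0,0,0,0.4,0,0,0,0,0,0,0.5,0,0,0,0,0,0,0.7,0,0,0,0,0,0,1,0,0,0,0,0,0,1,0,0,0,0,0,0,1,0,0,0,0,0,0,1,0,0,0,0,0,0,1]

```text
time: 7.02
eef_pos: [0.6343, 0.2156, 0.0264]
tcp_rot: [0.706, -0.05, -0.705, -0.05]
contact_force: [-0.6, -1.3, 6.7]
grip_width: 0.0526
```

```bash
python3 p.py .632,.215,.13; python3 - <<'E'
from cell import arm
from h import *
cv2.imwrite("pics/wA2.png",arm.camera("wrist")["color"])
E
```

```text
7.02 [0.6343 0.2156 0.0264] grip 0.0526 F [-0.6 -1.3  6.7] q7 -2.23
.632,.215,.13 turn [-0.01 -0.01  0.01] shift(tool now) [-4.15  0.03  0.08] shift(after turn) [-4.15  0.04  0.09]
```

View pics/wA2.png

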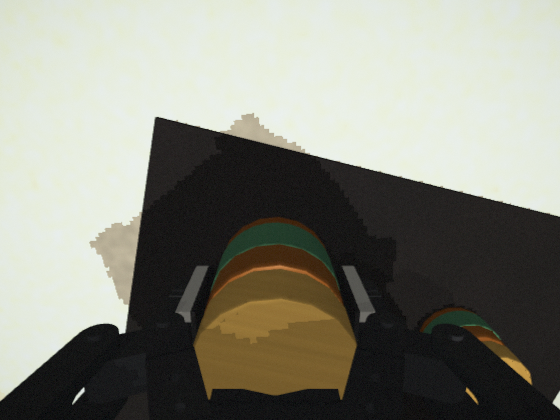

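Call:
move_arm:
  targets: [0,0,0,-0.2,0,0,1,0,0,0,-0.4,0,0,1,0,0,0,-0.6,0,0,1,0,0,0,-0.8,0,0,1,0,0,0,-0.8,0,0,1,0,0,0,-0.8,0,0,1,0,0,0,-0.6,0,0,1,0,0,0,-0.2,0,0,1,0,0,0,0,0,0,1,0,0,0,0,0,0,1]

```text
time: 7.9
eef_pos: [0.6337, 0.2155, 0.1354]
tcp_rot: [0.705, -0.05, -0.705, -0.05]
contact_force: [0.1, -0.8, -2.4]
grip_width: 0.0528
```

```bash
python3 p.py .456,-.1905,.13; python3 - <<'E'
from cell import arm
from h import *
cv2.imwrite("pics/sA3.png",arm.camera("scene")["color"])
E
```

```text
7.9 [0.6337 0.2155 0.1354] grip 0.0528 F [ 0.1 -0.8 -2.4] q7 -2.21
.456,-.1905,.13 turn [-0. -0.  0.] shift(tool now) [ 0.22 17.08  4.74] shift(after turn) [ 0.22 17.08  4.75]
```

View pics/sA3.png

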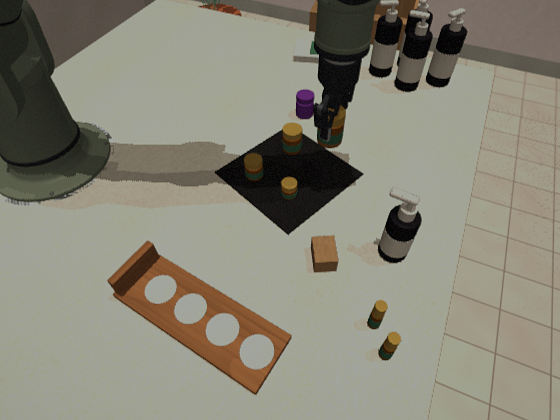

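Call:
move_arm:
  targets: [0,0,0,0,0.4,0.11,1,0,0,0,0,0.7,0.2,1,0,0,0,0,0.9,0.25,1,0,0,0,0,0.9,0.25,1,0,0,0,0,0.9,0.25,1,0,0,0,0,0.9,0.25,1,0,0,0,0,0.9,0.25,1,0,0,0,0,0.9,0.25,1,0,0,0,0,0.9,0.25,1,0,0,0,0,0.9,0.25,1,0,0,0,0,0.9,0.25,1,0,0,0,0,0.9,0.25,1,0,0,0,0,0.9,0.25,1,0,0,0,0,0.9,0.25,1,0,0,0,0,0.9,0.25,1,0,0,0,0,0.9,0.25,1,0,0,0,0,0.9,0.25,1,0,0,0,0,0.9,0.25,1,0,0,0,0,0.9,0.25,1,0,0,0,0,0.6,0.18,1]

```text
time: 9.62
eef_pos: [0.4544, -0.1907, 0.1347]
tcp_rot: [-0.705, 0.051, 0.706, 0.051]
contact_force: [-0.0, -0.3, -2.8]
grip_width: 0.0529
```

Call:
move_arm:
  targets: [0,0,0,0,0.3,0.08,1,0,0,0,0,0,0,1,0,0,0,0,0,0,1,0,0,0,0,0,0,1]

```text
time: 9.95
eef_pos: [0.4538, -0.1946, 0.1351]
tcp_rot: [-0.705, 0.049, 0.705, 0.05]
contact_force: [0.4, 0.8, -2.4]
grip_width: 0.0531
```

```bash
python3 p.py .456,-.1905,.05 .456,-.1905,.0375; python3 - <<'E'
from cell import arm
from h import *
for n in("scene","side","wrist"):cv2.imwrite(f"pics/{n}A4.png",arm.camera(n)["color"])
E
```

```text
9.95 [ 0.4538 -0.1946  0.1351] grip 0.0531 F [ 0.4  0.8 -2.4] q7 -1.52
.456,-.1905,.05 turn [0.01 0.   0.01] shift(tool now) [ 3.41 -0.17 -0.07] shift(after turn) [ 3.41 -0.17 -0.07]
.456,-.1905,.0375 turn [0.01 0.   0.01] shift(tool now) [ 3.91 -0.17 -0.07] shift(after turn) [ 3.91 -0.17 -0.07]
```

View pics/sceneA4.png

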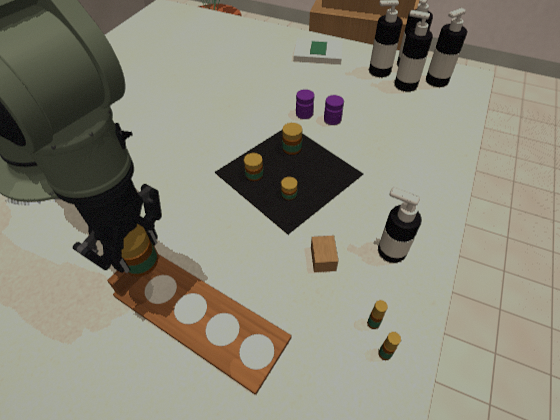

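View pics/wristA4.png

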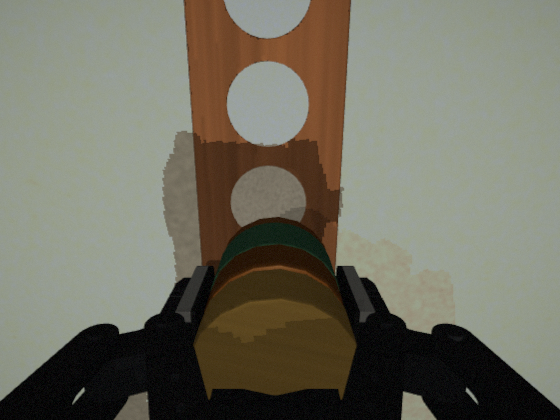

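```bash
python3 - <<'E'
from cell import arm
from h import *
st=arm.read_state();c=arm.camera("wrist"); r=R.from_quat(st["tcp_rot"])
p=hit(c,275.5,217.5,st["eef_pos"][2]-.0224); print(r.inv().apply(p-st["eef_pos"]), "jar centre z-tool =", r.inv().apply(p-st["eef_pos"])[2]+.027)
im=c["color"]; cv2.imwrite("pics/zoomA.png",cv2.resize(im[150:300,175:375],None,fx=4,fy=4))
E
```

```text
[ 0.02239913  0.0003966  -0.02261861] jar centre z-tool = 0.004381393294568971
```

View pics/zoomA.png

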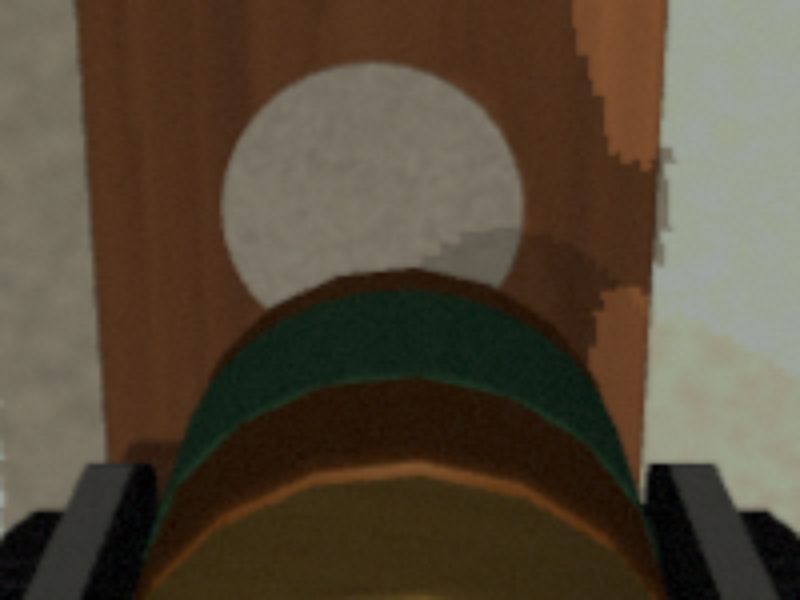

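Call:
move_arm:
  targets: [0,0,0,0.3,-0.09,-0.12,1,0,0,0,0.5,-0.09,-0.11,1,0,0,0,0.5,0,0,1,0,0,0,0.5,0,0,1,0,0,0,0.5,0,0,1,0,0,0,0.5,0,0,1,0,0,0,0.4,0,0,1,0,0,0,0.2,0,0,1,0,0,0,0,0,0,1,0,0,0,0,0,0,1]

```text
time: 10.98
eef_pos: [0.4598, -0.1919, 0.0503]
tcp_rot: [-0.705, 0.05, 0.705, 0.05]
contact_force: [0.6, 0.6, -1.9]
grip_width: 0.053
```

```bash
python3 p.py .46,-.191,.0375; python3 - <<'E'
from cell import arm
from h import *
st=arm.read_state();c=arm.camera("wrist"); 
im=c["color"]; cv2.imwrite("pics/zoomA2.png",cv2.resize(im[100:300,135:415],None,fx=2.8,fy=2.8,interpolation=cv2.INTER_CUBIC))
E
```

```text
10.98 [ 0.4598 -0.1919  0.0503] grip 0.053 F [ 0.6  0.6 -1.9] q7 -1.56
.46,-.191,.0375 turn [-0.  0.  0.] shift(tool now) [ 0.51 -0.04 -0.  ] shift(after turn) [ 0.51 -0.04 -0.  ]
```

View pics/zoomA2.png

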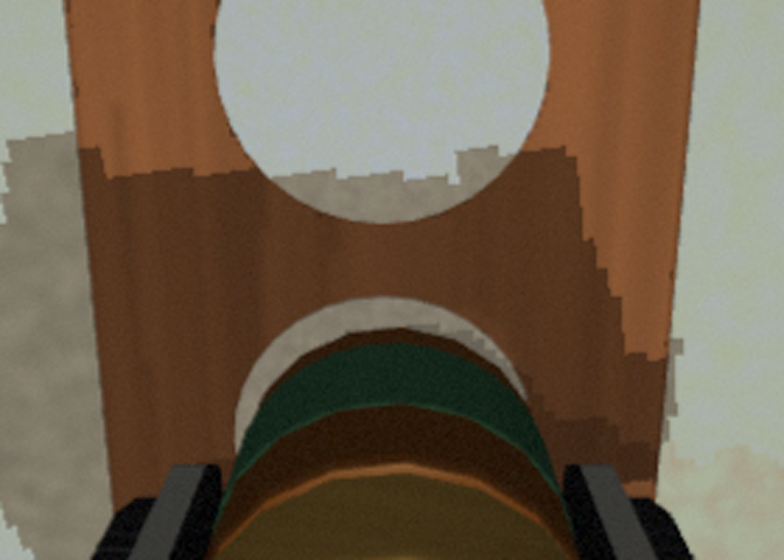

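```bash
cat > rel.py <<'E'
# args: x0 y0 k  dotcol dotrow jarcol jarrow footoffset jar_r : relative offset dot-centre minus jar-centre in tool units
import sys
from cell import arm
from h import *
x0,y0,k,dc,dr,jc,jr,fo,rr=map(float,sys.argv[1:])
st=arm.read_state(); c=arm.camera("wrist"); r=des(-98.1)
f=lambda a,b:(x0+(a+.5)/k-.5,y0+(b+.5)/k-.5)
D=r.inv().apply(hit(c,*f(dc,dr),.015)-st["eef_pos"]); J=r.inv().apply(hit(c,*f(jc,jr),st["eef_pos"][2]-fo)-st["eef_pos"])
D[2]+=.029; J[2]+=rr
print("dot",D.round(4),"jar",J.round(4),"shift units y,z",((D-J)/.025).round(2)[1:])
E
python3 rel.py 135 100 2.8 383 297 397 328 .0224 .027
```

```text
dot [ 0.0356 -0.0017  0.0044] jar [0.0224 0.0009 0.004 ] shift units y,z [-0.1   0.01]
```

Call:
move_arm:
  targets: [0,0,0,0.1,-0.05,0,1,0,0,0,0.1,-0.04,0,1,0,0,0,0.1,0,0,1,0,0,0,0.1,0,0,1,0,0,0,0.05,0,0,1,0,0,0,0,0,0,1,0,0,0,0,0,0,1,0,0,0,0,0,0,1]

```text
time: 11.75
eef_pos: [0.4601, -0.1898, 0.0391]
tcp_rot: [0.705, -0.05, -0.705, -0.05]
contact_force: [-0.1, 0.5, -2.2]
grip_width: 0.0531
```

```bash
python3 p.py .46,-.191,.0375; python3 - <<'E'
from cell import arm
from h import *
st=arm.read_state();c=arm.camera("wrist"); 
im=c["color"]; cv2.imwrite("pics/zoomA3.png",cv2.resize(im[100:300,135:415],None,fx=2.8,fy=2.8,interpolation=cv2.INTER_CUBIC))
E
```

```text
11.75 [ 0.4601 -0.1898  0.0391] grip 0.0531 F [-0.1  0.5 -2.2] q7 -1.57
.46,-.191,.0375 turn [-0. -0. -0.] shift(tool now) [ 0.06  0.05 -0.  ] shift(after turn) [ 0.06  0.05 -0.  ]
```

View pics/zoomA3.png

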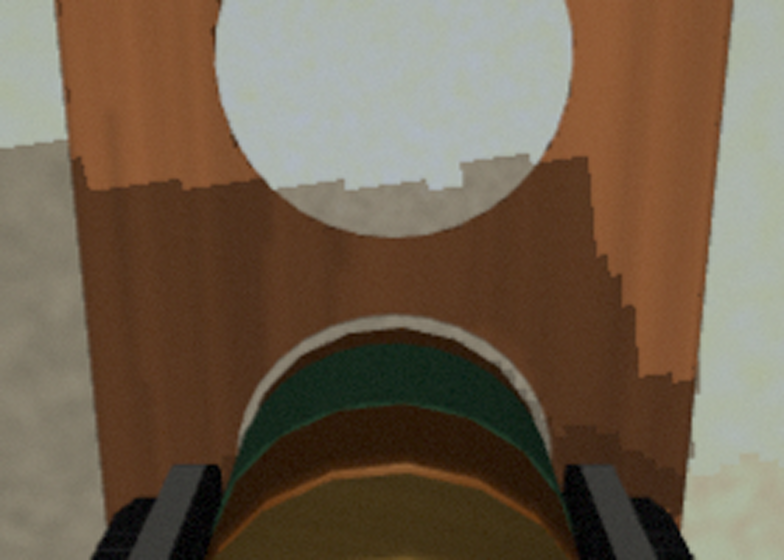

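Call:
move_arm:
  targets: [0,0,0,0.04,0,0,1,0,0,0,0.03,0,0,1,0,0,0,0,0,0,1,0,0,0,0,0,0,1]

```text
time: 12.13
eef_pos: [0.4602, -0.1898, 0.0373]
tcp_rot: [0.705, -0.05, -0.705, -0.05]
contact_force: [0.2, -0.3, -0.8]
grip_width: 0.0535
```

Call:
move_arm:
  targets: [0,0,0,0.02,0,0,1,0,0,0,0,0,0,1,0,0,0,0,0,0,1]

```text
time: 12.38
eef_pos: [0.4602, -0.1898, 0.0372]
tcp_rot: [0.705, -0.05, -0.705, -0.05]
contact_force: [-3.9, 0.6, 13.3]
grip_width: 0.0526
```

Call:
move_arm:
  targets: [0,0,0,0,0,0,0.35,0,0,0,0,0,0,0.3,0,0,0,0,0,0,0.2,0,0,0,0,0,0,0.1,0,0,0,0,0,0,0,0,0,0,0,0,0,0,0,0,0,-0.3,0,0,0,0,0,0,-0.5,0,0,0,0,0,0,-0.7,0,0,0,0,0,0,-0.9,0,0,0,0,0,0,-0.9,0,0,0,0,0,0,-0.9,0,0,0,0,0,0,-0.5,0,0,0,0,0,0,0,0,0,0]

```text
time: 13.55
eef_pos: [0.4612, -0.1902, 0.1574]
tcp_rot: [0.707, -0.051, -0.704, -0.05]
contact_force: [0.5, -0.4, 0.1]
grip_width: 0.0853
```

```bash
python3 p.py .524,.268,.16; python3 - <<'E'
from cell import arm
from h import *
st=arm.read_state();c=arm.camera("wrist"); 
im=c["color"]; cv2.imwrite("pics/zoomA4.png",im)
E
```

```text
13.55 [ 0.4612 -0.1902  0.1574] grip 0.0853 F [ 0.5 -0.4  0.1] q7 -1.52
.524,.268,.16 turn [-0.01 -0.05 -0.01] shift(tool now) [ -0.12 -18.5    0.1 ] shift(after turn) [ -0.11 -18.5    0.09]
```

View pics/zoomA4.png

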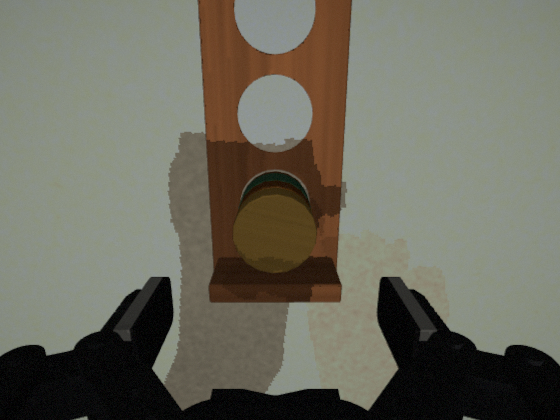

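Call:
move_arm:
  targets: [0,0,0,0,-0.6,0.01,0,0,0,0,0,-0.96,0.01,0,0,0,0,0,-0.96,0.01,0,0,0,0,0,-0.96,0.01,0,0,0,0,0,-0.96,0.01,0,0,0,0,0,-0.96,0.01,0,0,0,0,0,-0.96,0.01,0,0,0,0,0,-0.96,0.01,0,0,0,0,0,-0.96,0.01,0,0,0,0,0,-0.96,0.01,0,0,0,0,0,-0.96,0.01,0,0,0,0,0,-0.96,0.01,0,0,0,0,0,-0.96,0.01,0,0,0,0,0,-0.96,0.01,0,0,0,0,0,-0.96,0.01,0,0,0,0,0,-0.96,0.01,0,0,0,0,0,-0.96,0.01,0,0,0,0,0,-0.96,0.01,0,0,0,0,0,-0.96,0.01,0,0,0,0,0,-0.6,0.01,0]

```text
time: 15.27
eef_pos: [0.5198, 0.2707, 0.1534]
tcp_rot: [-0.705, 0.049, 0.706, 0.05]
contact_force: [0.1, -0.3, -0.5]
grip_width: 0.0854
```

Call:
move_arm:
  targets: [0,0,0,0.5,0,0,0,0,0,0,0.5,0,0,0,0,0,0,0.5,0,0,0,0,0,0,0,0,0,0,0,0,0,0,0,0,0]

```text
time: 15.68
eef_pos: [0.52, 0.2678, 0.1162]
tcp_rot: [-0.705, 0.051, 0.706, 0.05]
contact_force: [-0.5, -0.8, 1.5]
grip_width: 0.0856
```

```bash
python3 p.py .5215,.268,.02; python3 - <<'E'
from cell import arm
from h import *
c=arm.camera("wrist"); 
im=c["color"]; cv2.imwrite("pics/wB.png",im)
E
```

```text
15.68 [0.52   0.2678 0.1162] grip 0.0856 F [-0.5 -0.8  1.5] q7 -2.42
.5215,.268,.02 turn [-0.01  0.02 -0.01] shift(tool now) [ 3.85 -0.02 -0.06] shift(after turn) [ 3.85 -0.02 -0.06]
```

View pics/wB.png

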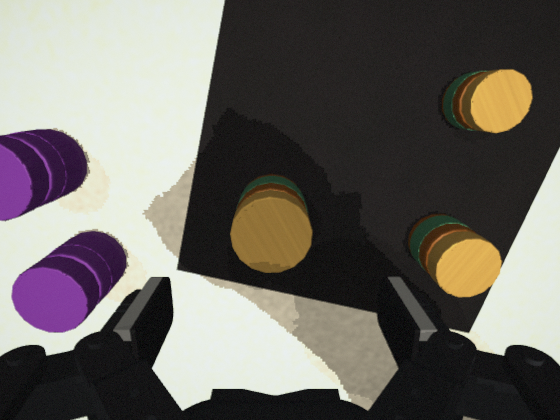

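Call:
move_arm:
  targets: [0,0,0,0.5,0,-0.06,0,0,0,0,0.5,0,0,0,0,0,0,0.5,0,0,0,0,0,0,0.5,0,0,0,0,0,0,0.5,0,0,0,0,0,0,0.5,0,0,0,0,0,0,0.5,0,0,0,0,0,0,0.35,0,0,0,0,0,0,0,0,0,0,0,0,0,0,0,0,0,0,0,0,0,0,0,0.3,0,0,0,0,0,0,0.4,0,0,0,0,0,0,0.5,0,0,0,0,0,0,0.7,0,0,0,0,0,0,1,0,0,0,0,0,0,1,0,0,0,0,0,0,1,0,0,0,0,0,0,1,0,0,0,0,0,0,1,0,0,0,0,0,0,1]

```text
time: 17.4
eef_pos: [0.5223, 0.2683, 0.0214]
tcp_rot: [0.706, -0.05, -0.705, -0.05]
contact_force: [-1.5, -1.5, 8.7]
grip_width: 0.047
```

```bash
python3 p.py .5215,.268,.14; python3 - <<'E'
from cell import arm
from h import *
c=arm.camera("wrist"); 
im=c["color"]; cv2.imwrite("pics/wB2.png",im)
E
```

```text
17.4 [0.5223 0.2683 0.0214] grip 0.047 F [-1.5 -1.5  8.7] q7 -2.44
.5215,.268,.14 turn [-0.01 -0.01  0.01] shift(tool now) [-4.74  0.01  0.02] shift(after turn) [-4.74  0.02  0.03]
```

View pics/wB2.png

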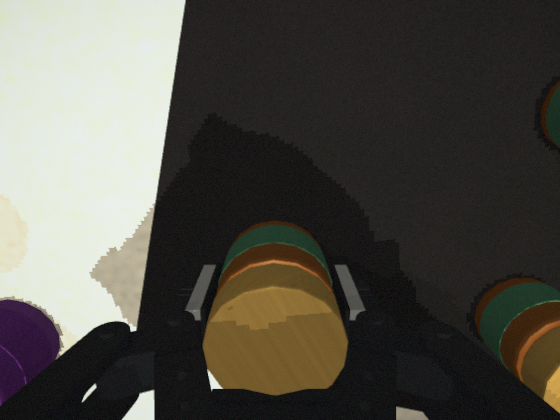

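Call:
move_arm:
  targets: [0,0,0,-0.2,0,0,1,0,0,0,-0.4,0,0,1,0,0,0,-0.6,0,0,1,0,0,0,-0.8,0,0,1,0,0,0,-0.8,0,0,1,0,0,0,-0.8,0,0,1,0,0,0,-0.7,0,0,1,0,0,0,-0.4,0,0,1,0,0,0,-0.1,0,0,1,0,0,0,0,0,0,1]

```text
time: 18.28
eef_pos: [0.5221, 0.2681, 0.1411]
tcp_rot: [0.706, -0.05, -0.705, -0.05]
contact_force: [0.2, -0.5, -1.8]
grip_width: 0.0469
```

```bash
python3 p.py .527,-.2,.14; python3 - <<'E'
from cell import arm
from h import *
st=arm.read_state(); c=arm.camera("wrist"); cv2.imwrite("pics/wB3.png",c["color"][150:300,175:375].repeat(4,0).repeat(4,1))
print(des(-98.1).inv().apply(hit(c,275,221.5,st["eef_pos"][2]-.0174)-st["eef_pos"])+[0,0,.024])
E
```

```text
18.28 [0.5221 0.2681 0.1411] grip 0.0469 F [ 0.2 -0.5 -1.8] q7 -2.4
.527,-.2,.14 turn [-0.01 -0.01  0.01] shift(tool now) [ 0.04 18.51 -2.84] shift(after turn) [ 0.05 18.51 -2.83]
[0.0174     0.00012364 0.00169321]
```

View pics/wB3.png

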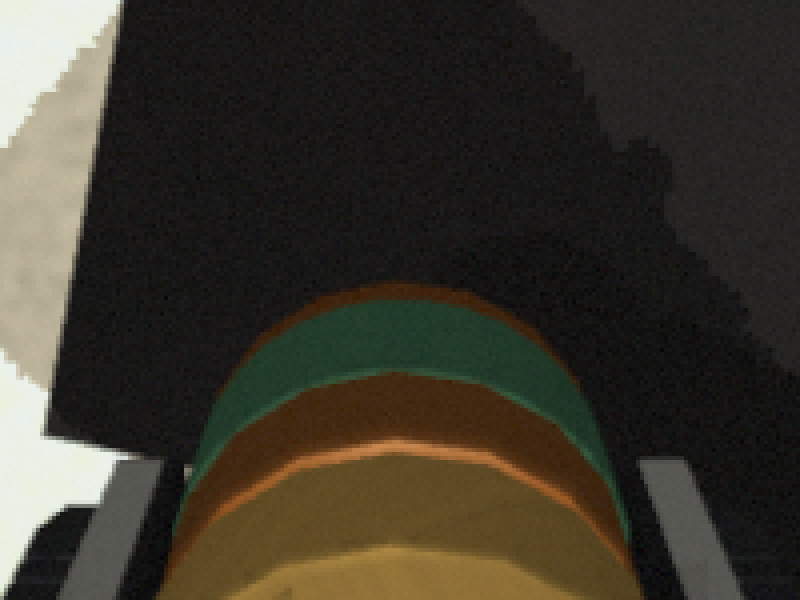

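Call:
move_arm:
  targets: [0,0,0,0,0.4,-0.06,1,0,0,0,0,0.7,-0.1,1,0,0,0,0,0.94,-0.15,1,0,0,0,0,0.94,-0.15,1,0,0,0,0,0.94,-0.15,1,0,0,0,0,0.94,-0.15,1,0,0,0,0,0.94,-0.15,1,0,0,0,0,0.94,-0.15,1,0,0,0,0,0.94,-0.15,1,0,0,0,0,0.94,-0.15,1,0,0,0,0,0.94,-0.15,1,0,0,0,0,0.94,-0.15,1,0,0,0,0,0.94,-0.15,1,0,0,0,0,0.94,-0.15,1,0,0,0,0,0.94,-0.15,1,0,0,0,0,0.94,-0.15,1,0,0,0,0,0.94,-0.15,1,0,0,0,0,0.94,-0.15,1,0,0,0,0,0.94,-0.15,1,0,0,0,0,0.8,-0.1,1]

```text
time: 20.0
eef_pos: [0.527, -0.1866, 0.1395]
tcp_rot: [-0.705, 0.051, 0.706, 0.05]
contact_force: [0.1, -1.2, -1.9]
grip_width: 0.0469
```

Call:
move_arm:
  targets: [0,0,0,0.2,0.45,-0.08,1,0,0,0,0.4,0.2,0,1,0,0,0,0.5,0,0,1,0,0,0,0.5,0,0,1,0,0,0,0.4,0,0,1,0,0,0,0.2,0,0,1,0,0,0,0,0,0,1,0,0,0,0,0,0,1]

```text
time: 20.67
eef_pos: [0.5279, -0.2002, 0.0853]
tcp_rot: [-0.705, 0.05, 0.706, 0.05]
contact_force: [-0.5, 0.3, -1.0]
grip_width: 0.0469
```

```bash
python3 p.py .529,-.1997,.0324; python3 - <<'E'
from cell import arm
from h import *
c=arm.camera("wrist"); cv2.imwrite("pics/wB4.png",c["color"])
E
```

```text
20.67 [ 0.5279 -0.2002  0.0853] grip 0.0469 F [-0.5  0.3 -1. ] q7 -1.57
.529,-.1997,.0324 turn [0.   0.01 0.  ] shift(tool now) [ 2.12 -0.03 -0.04] shift(after turn) [ 2.12 -0.03 -0.04]
```

View pics/wB4.png

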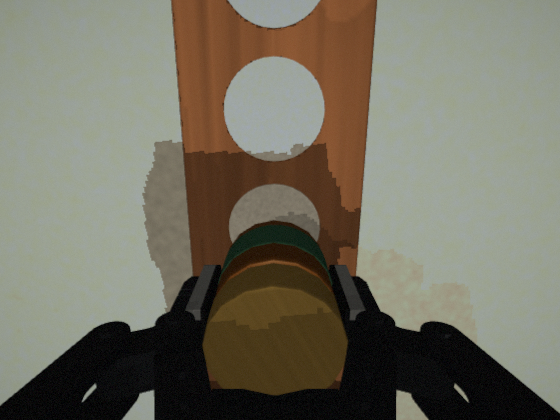

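Well aligned (dot 2 centred at column 274, jar at 275). Descend to just above the board.

Call:
move_arm:
  targets: [0,0,0,0.3,-0.03,-0.04,1,0,0,0,0.4,0,0,1,0,0,0,0.4,0,0,1,0,0,0,0.4,0,0,1,0,0,0,0.3,0,0,1,0,0,0,0.2,0,0,1,0,0,0,0.03,0,0,1,0,0,0,0,0,0,1,0,0,0,0,0,0,1]

```text
time: 21.47
eef_pos: [0.5292, -0.2002, 0.035]
tcp_rot: [0.705, -0.05, -0.705, -0.05]
contact_force: [-0.6, -0.3, -1.2]
grip_width: 0.0468
```

```bash
python3 p.py .529,-.1997,.0324; python3 - <<'E'
from cell import arm
from h import *
st=arm.read_state();c=arm.camera("wrist"); 
im=c["color"]; cv2.imwrite("pics/zoomB3.png",cv2.resize(im[100:300,135:415],None,fx=2.8,fy=2.8,interpolation=cv2.INTER_CUBIC))
E
```

```text
21.47 [ 0.5292 -0.2002  0.035 ] grip 0.0468 F [-0.6 -0.3 -1.2] q7 -1.59
.529,-.1997,.0324 turn [-0. -0. -0.] shift(tool now) [ 0.1  -0.02  0.01] shift(after turn) [ 0.1  -0.02  0.01]
```

View pics/zoomB3.png

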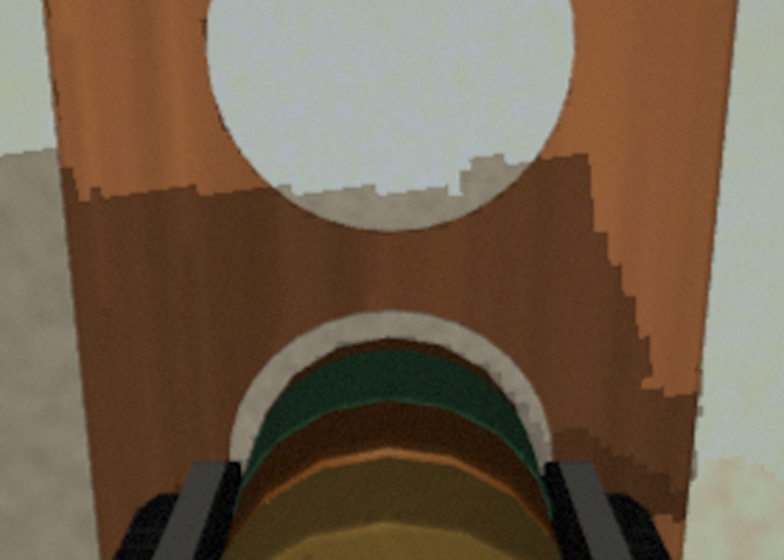

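```bash
python3 rel.py 135 100 2.8 391 311 395 339 .0174 .024
```

```text
dot [ 0.0202 -0.0002  0.0022] jar [0.0174 0.0005 0.0013] shift units y,z [-0.03  0.03]
```

Call:
move_arm:
  targets: [0,0,0,0.05,-0.02,0,1,0,0,0,0.04,0,0,1,0,0,0,0,0,0,1,0,0,0,0,0,0,1]

```text
time: 21.9
eef_pos: [0.5291, -0.1996, 0.0325]
tcp_rot: [-0.705, 0.05, 0.705, 0.05]
contact_force: [0.4, 0.5, -1.8]
grip_width: 0.0469
```

Call:
move_arm:
  targets: [0,0,0,0.02,0,0.02,1,0,0,0,0,0,0,1,0,0,0,0,0,0,1]

```text
time: 22.15
eef_pos: [0.529, -0.1996, 0.0325]
tcp_rot: [0.706, -0.05, -0.705, -0.05]
contact_force: [0.1, 1.4, 5.7]
grip_width: 0.0468
```

Call:
move_arm:
  targets: [0,0,0,0,0,0,0.4,0,0,0,0,0,0,0.35,0,0,0,0,0,0,0.2,0,0,0,0,0,0,0.1,0,0,0,0,0,0,0,0,0,0,0,0,0,0,0,0,0,-0.3,0,0,0,0,0,0,-0.5,0,0,0,0,0,0,-0.7,0,0,0,0,0,0,-0.9,0,0,0,0,0,0,-0.9,0,0,0,0,0,0,-0.9,0,0,0,0,0,0,-0.7,0,0,0,0,0,0,-0.1,0,0,0]

```text
time: 23.32
eef_pos: [0.53, -0.2, 0.1614]
tcp_rot: [0.707, -0.051, -0.704, -0.05]
contact_force: [0.8, -0.4, 0.4]
grip_width: 0.0854
```

```bash
python3 p.py .4765,.1495,.12; python3 - <<'E'
from cell import arm
from h import *
c=arm.camera("wrist"); 
im=c["color"]; cv2.imwrite("pics/wB5.png",im)
E
```

```text
23.32 [ 0.53   -0.2     0.1614] grip 0.0854 F [ 0.8 -0.4  0.4] q7 -1.55
.4765,.1495,.12 turn [-0.01 -0.06 -0.01] shift(tool now) [  1.62 -13.54   4.1 ] shift(after turn) [  1.66 -13.54   4.09]
```

View pics/wB5.png

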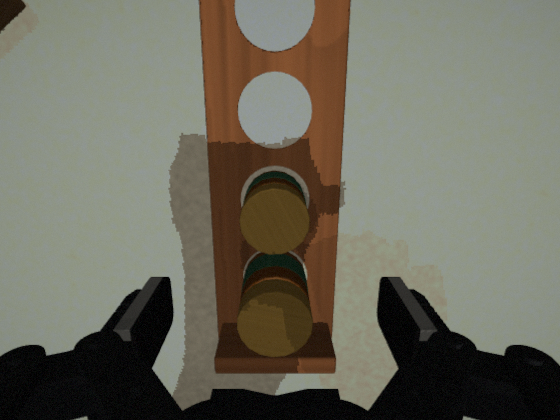

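Call:
move_arm:
  targets: [0,0,0,0,-0.7,0.2,0,0,0,0,0,-0.9,0.27,0,0,0,0,0,-0.9,0.27,0,0,0,0,0,-0.9,0.27,0,0,0,0,0,-0.9,0.27,0,0,0,0,0,-0.9,0.27,0,0,0,0,0,-0.9,0.27,0,0,0,0,0,-0.9,0.27,0,0,0,0,0,-0.9,0.27,0,0,0,0,0,-0.9,0.27,0,0,0,0,0,-0.9,0.27,0,0,0,0,0.3,-0.9,0.27,0,0,0,0,0.4,-0.9,0.27,0,0,0,0,0.4,-0.9,0.27,0,0,0,0,0.4,-0.7,0.26,0,0,0,0,0.1,-0.44,0.13,0,0,0,0,0,0,0,0,0,0,0,0,0,0,0,0,0,0,0,0,0,0]

```text
time: 24.95
eef_pos: [0.4754, 0.149, 0.1175]
tcp_rot: [0.705, -0.051, -0.705, -0.05]
contact_force: [0.0, -0.8, -0.3]
grip_width: 0.0856
```

```bash
python3 p.py .4765,.1495,.014; python3 - <<'E'
from cell import arm
from h import *
c=arm.camera("wrist"); 
im=c["color"]; cv2.imwrite("pics/wC.png",im)
E
```

```text
24.95 [0.4754 0.149  0.1175] grip 0.0856 F [ 0.  -0.8 -0.3] q7 -2.28
.4765,.1495,.014 turn [-0.02 -0.01 -0.  ] shift(tool now) [ 4.14 -0.03 -0.04] shift(after turn) [ 4.14 -0.03 -0.04]
```

View pics/wC.png

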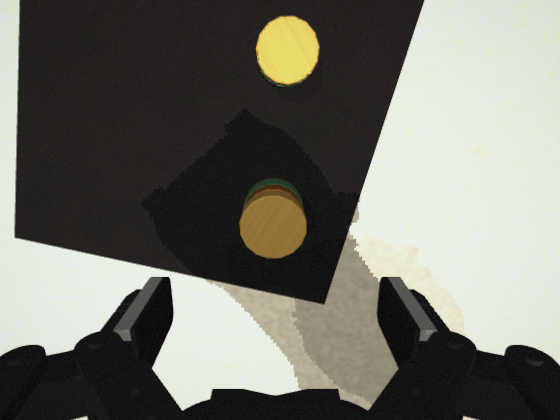

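Call:
move_arm:
  targets: [0,0,0,0.5,-0.03,-0.04,0,0,0,0,0.5,0,0,0,0,0,0,0.5,0,0,0,0,0,0,0.5,0,0,0,0,0,0,0.5,0,0,0,0,0,0,0.5,0,0,0,0,0,0,0.5,0,0,0,0,0,0,0.4,0,0,0,0,0,0,0.24,0,0,0,0,0,0,0,0,0,0,0,0,0,0,0,0,0.3,0,0,0,0,0,0,0.4,0,0,0,0,0,0,0.5,0,0,0,0,0,0,0.7,0,0,0,0,0,0,1,0,0,0,0,0,0,1,0,0,0,0,0,0,1,0,0,0,0,0,0,1,0,0,0,0,0,0,1,0,0,0,0,0,0,1]

```text
time: 26.67
eef_pos: [0.4764, 0.1508, 0.0143]
tcp_rot: [0.706, -0.05, -0.705, -0.05]
contact_force: [-2.4, -0.5, 10.9]
grip_width: 0.041
```

```bash
python3 p.py .4765,.1495,.14; python3 - <<'E'
from cell import arm
from h import *
c=arm.camera("wrist"); 
im=c["color"]; cv2.imwrite("pics/wC2.png",im)
E
```

```text
26.67 [0.4764 0.1508 0.0143] grip 0.041 F [-2.4 -0.5 10.9] q7 -2.33
.4765,.1495,.14 turn [-0.01 -0.01  0.01] shift(tool now) [-5.03  0.05 -0.01] shift(after turn) [-5.03  0.05 -0.01]
```

View pics/wC2.png

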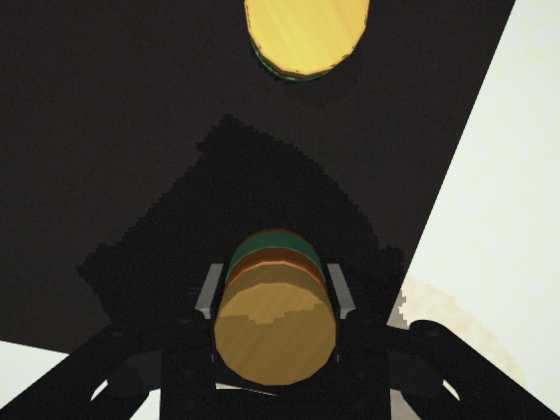

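Call:
move_arm:
  targets: [0,0,0,-0.2,0,0,1,0,0,0,-0.4,0,0,1,0,0,0,-0.6,0,0,1,0,0,0,-0.8,0,0,1,0,0,0,-0.8,0,0,1,0,0,0,-0.8,0,0,1,0,0,0,-0.7,0,0,1,0,0,0,-0.4,0,0,1,0,0,0,-0.1,0,0,1,0,0,0,0,0,0,1]

```text
time: 27.55
eef_pos: [0.4763, 0.1506, 0.1341]
tcp_rot: [0.706, -0.05, -0.705, -0.05]
contact_force: [-0.5, -0.5, -2.2]
grip_width: 0.0407
```

```bash
python3 - <<'E'
from cell import arm
from h import *
st=arm.read_state(); c=arm.camera("wrist"); cv2.imwrite("pics/wC3.png",c["color"][150:300,175:375].repeat(4,0).repeat(4,1))
o=des(-98.1).inv().apply(hit(c,275,229,st["eef_pos"][2]-.0103)-st["eef_pos"])+[0,0,.021]; print(o)
t=np.array([.5986,-.2096,.14])-des(-98.1).apply([0,0,o[2]]); print(t)
plan(st,t,-98.1)
E
```

```text
[ 0.0103      0.00012091 -0.00013762]
[ 0.59846376 -0.20958061  0.14      ]
turn [-0.01 -0.01  0.01] shift(tool now) [-0.23 13.57 -6.88] shift(after turn) [-0.23 13.58 -6.87]
```

View pics/wC3.png

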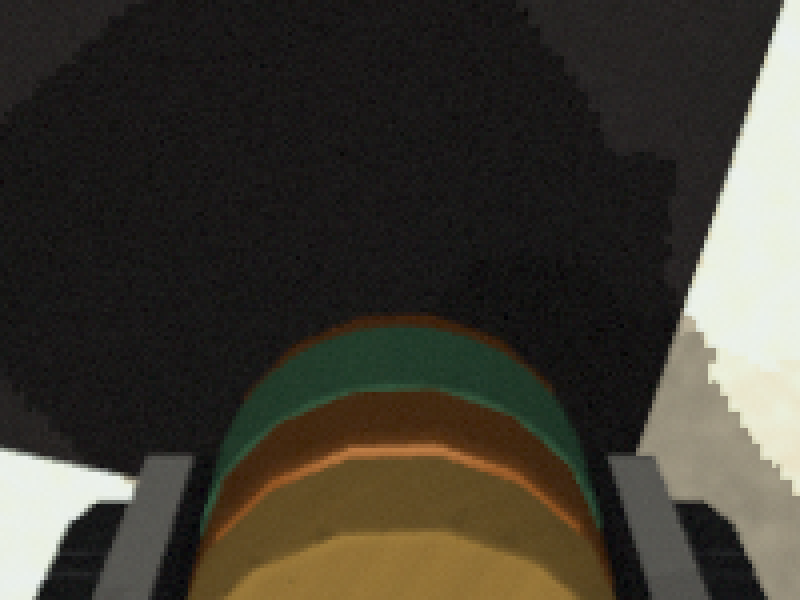

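Call:
move_arm:
  targets: [0,0,0,0,0.4,-0.2,1,0,0,0,0,0.7,-0.35,1,0,0,0,0,0.9,-0.46,1,0,0,0,0,0.9,-0.46,1,0,0,0,0,0.9,-0.46,1,0,0,0,0,0.9,-0.46,1,0,0,0,0,0.9,-0.46,1,0,0,0,0,0.9,-0.45,1,0,0,0,0,0.9,-0.45,1,0,0,0,0,0.9,-0.45,1,0,0,0,0,0.9,-0.45,1,0,0,0,0,0.9,-0.46,1,0,0,0,0,0.9,-0.46,1,0,0,0,0,0.9,-0.46,1,0,0,0,0,0.9,-0.45,1,0,0,0,0,0.5,-0.25,1,0,0,0,0,0.28,-0.14,1,0,0,0,0.2,0,0,1,0,0,0,0.3,0,0,1,0,0,0,0.3,0,0,1]

```text
time: 29.27
eef_pos: [0.5978, -0.2081, 0.1126]
tcp_rot: [-0.705, 0.049, 0.706, 0.05]
contact_force: [0.6, 0.7, -1.4]
grip_width: 0.0408
```

Call:
move_arm:
  targets: [0,0,0,0.4,0,0,1,0,0,0,0.4,0,0,1,0,0,0,0.3,0,0,1,0,0,0,0.1,0,0,1,0,0,0,0,0,0,1,0,0,0,0,0,0,1]

```text
time: 29.77
eef_pos: [0.5982, -0.2096, 0.0836]
tcp_rot: [-0.705, 0.05, 0.705, 0.05]
contact_force: [0.2, 0.2, -0.4]
grip_width: 0.0407
```

```bash
python3 p.py .5985,-.2096,.0253; python3 - <<'E'
from cell import arm
from h import *
c=arm.camera("wrist"); cv2.imwrite("pics/wC4.png",c["color"])
E
```

```text
29.77 [ 0.5982 -0.2096  0.0836] grip 0.0407 F [ 0.2  0.2 -0.4] q7 -1.59
.5985,-.2096,.0253 turn [-0.  0.  0.] shift(tool now) [ 2.33 -0.   -0.01] shift(after turn) [ 2.33 -0.   -0.01]
```

View pics/wC4.png

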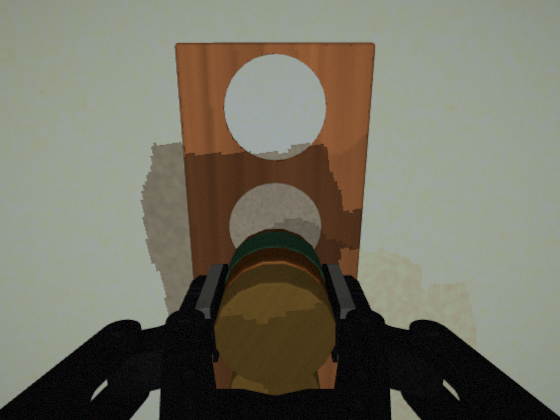

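Call:
move_arm:
  targets: [0,0,0,0.3,0,0,1,0,0,0,0.4,0,0,1,0,0,0,0.4,0,0,1,0,0,0,0.4,0,0,1,0,0,0,0.4,0,0,1,0,0,0,0.25,0,0,1,0,0,0,0.08,0,0,1,0,0,0,0,0,0,1,0,0,0,0,0,0,1]

```text
time: 30.57
eef_pos: [0.5983, -0.2098, 0.0279]
tcp_rot: [0.705, -0.05, -0.705, -0.05]
contact_force: [0.2, 0.1, -1.3]
grip_width: 0.041
```

```bash
python3 p.py .5985,-.2096,.0253; python3 - <<'E'
from cell import arm
from h import *
st=arm.read_state();c=arm.camera("wrist"); 
im=c["color"]; cv2.imwrite("pics/zoomC3.png",cv2.resize(im[100:300,135:415],None,fx=2.8,fy=2.8,interpolation=cv2.INTER_CUBIC))
E
```

```text
30.57 [ 0.5983 -0.2098  0.0279] grip 0.041 F [ 0.2  0.1 -1.3] q7 -1.6
.5985,-.2096,.0253 turn [-0. -0. -0.] shift(tool now) [ 0.11 -0.01 -0.01] shift(after turn) [ 0.11 -0.01 -0.01]
```

View pics/zoomC3.png

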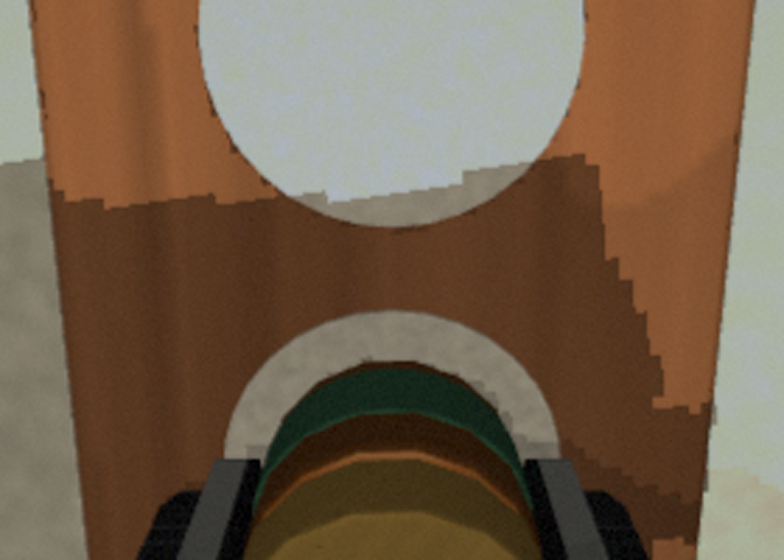

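```bash
python3 rel.py 135 100 2.8 391 311 393 361 .0103 .021
```

```text
dot [ 0.0132 -0.0002 -0.0001] jar [ 0.0103  0.0001 -0.0003] shift units y,z [-0.01  0.01]
```

Call:
move_arm:
  targets: [0,0,0,0.05,-0.01,0,1,0,0,0,0.04,0,0,1,0,0,0,0,0,0,1,0,0,0,0,0,0,1]

```text
time: 31.0
eef_pos: [0.5982, -0.2095, 0.0256]
tcp_rot: [0.705, -0.05, -0.705, -0.05]
contact_force: [0.6, -0.2, -1.7]
grip_width: 0.041
```

Call:
move_arm:
  targets: [0,0,0,0.02,0,0,1,0,0,0,0.01,0,0,1,0,0,0,0,0,0,1]

```text
time: 31.25
eef_pos: [0.5982, -0.2095, 0.0254]
tcp_rot: [0.705, -0.05, -0.705, -0.05]
contact_force: [-3.7, 0.8, 8.7]
grip_width: 0.0409
```

Call:
move_arm:
  targets: [0,0,0,0,0,0,0.45,0,0,0,0,0,0,0.4,0,0,0,0,0,0,0.25,0,0,0,0,0,0,0.1,0,0,0,0,0,0,0,0,0,0,0,0,0,0,0,0,0,-0.3,0,0,0,0,0,0,-0.5,0,0,0,0,0,0,-0.7,0,0,0,0,0,0,-0.9,0,0,0,0,0,0,-0.9,0,0,0,0,0,0,-0.9,0,0,0,0,0,0,-0.7,0,0,0,0,0,0,-0.1,0,0,0]

```text
time: 32.42
eef_pos: [0.5997, -0.21, 0.1545]
tcp_rot: [0.707, -0.051, -0.703, -0.05]
contact_force: [0.5, -0.2, -0.1]
grip_width: 0.0854
```

```bash
python3 p.py .576,.1267,.12; python3 - <<'E'
from cell import arm
from h import *
c=arm.camera("wrist"); 
im=c["color"]; cv2.imwrite("pics/wC5.png",im)
E
```

```text
32.42 [ 0.5997 -0.21    0.1545] grip 0.0854 F [ 0.5 -0.2 -0.1] q7 -1.57
.576,.1267,.12 turn [-0.01 -0.06 -0.01] shift(tool now) [  1.35 -13.2    2.85] shift(after turn) [  1.38 -13.2    2.83]
```

View pics/wC5.png

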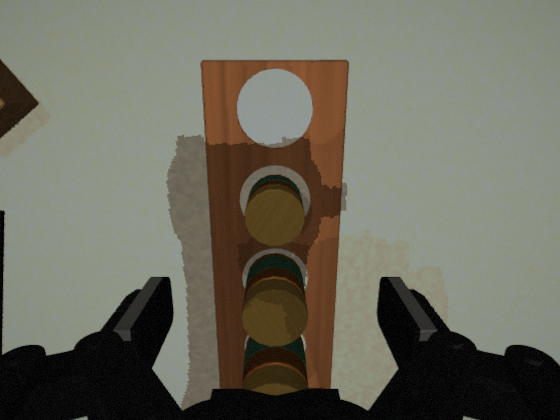

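Call:
move_arm:
  targets: [0,0,0,0,-0.7,0.19,0,0,0,0,0,-0.9,0.19,0,0,0,0,0,-0.9,0.19,0,0,0,0,0,-0.9,0.19,0,0,0,0,0,-0.9,0.19,0,0,0,0,0,-0.9,0.19,0,0,0,0,0,-0.9,0.19,0,0,0,0,0,-0.9,0.19,0,0,0,0,0,-0.9,0.19,0,0,0,0,0,-0.9,0.19,0,0,0,0,0,-0.9,0.19,0,0,0,0,0.3,-0.9,0.19,0,0,0,0,0.4,-0.9,0.19,0,0,0,0,0.4,-0.9,0.19,0,0,0,0,0.3,-0.5,0.19,0,0,0,0,0,-0.3,0,0,0,0,0,0,0,0,0,0,0,0,0,0,0,0,0,0,0,0,0,0,0]

```text
time: 34.05
eef_pos: [0.5747, 0.1259, 0.1153]
tcp_rot: [0.706, -0.051, -0.705, -0.05]
contact_force: [-1.0, 0.2, -0.4]
grip_width: 0.0851
```

```bash
python3 p.py .576,.1267,.008; python3 - <<'E'
from cell import arm
from h import *
c=arm.camera("wrist"); 
im=c["color"]; cv2.imwrite("pics/wD.png",im)
E
```

```text
34.05 [0.5747 0.1259 0.1153] grip 0.0851 F [-1.   0.2 -0.4] q7 -2.16
.576,.1267,.008 turn [-0.02 -0.01 -0.  ] shift(tool now) [ 4.29 -0.04 -0.04] shift(after turn) [ 4.29 -0.04 -0.05]
```

View pics/wD.png

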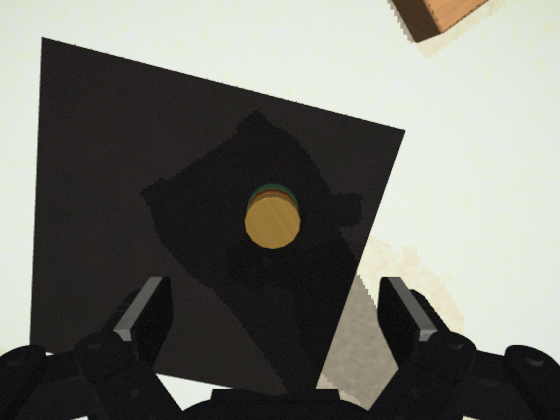

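Call:
move_arm:
  targets: [0,0,0,0.5,-0.04,-0.05,0,0,0,0,0.5,0,0,0,0,0,0,0.5,0,0,0,0,0,0,0.5,0,0,0,0,0,0,0.5,0,0,0,0,0,0,0.5,0,0,0,0,0,0,0.5,0,0,0,0,0,0,0.4,0,0,0,0,0,0,0.3,0,0,0,0,0,0,0,0,0,0,0,0,0,0,0,0,0.3,0,0,0,0,0,0,0.4,0,0,0,0,0,0,0.5,0,0,0,0,0,0,0.7,0,0,0,0,0,0,1,0,0,0,0,0,0,1,0,0,0,0,0,0,1,0,0,0,0,0,0,1,0,0,0,0,0,0,1,0,0,0,0,0,0,1]

```text
time: 35.77
eef_pos: [0.576, 0.1281, 0.0106]
tcp_rot: [0.706, -0.05, -0.705, -0.05]
contact_force: [-2.6, -1.0, 8.2]
grip_width: 0.0348
```

```bash
python3 p.py .576,.1267,.13; python3 - <<'E'
from cell import arm
from h import *
c=arm.camera("wrist"); 
im=c["color"]; cv2.imwrite("pics/wD2.png",im)
E
```

```text
35.77 [0.576  0.1281 0.0106] grip 0.0348 F [-2.6 -1.   8.2] q7 -2.2
.576,.1267,.13 turn [-0.01 -0.01  0.  ] shift(tool now) [-4.78  0.06 -0.01] shift(after turn) [-4.78  0.06 -0.01]
```

View pics/wD2.png

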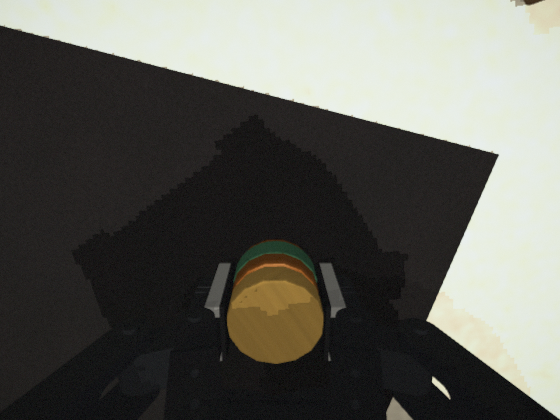

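Call:
move_arm:
  targets: [0,0,0,-0.2,0,0,1,0,0,0,-0.4,0,0,1,0,0,0,-0.6,0,0,1,0,0,0,-0.8,0,0,1,0,0,0,-0.8,0,0,1,0,0,0,-0.8,0,0,1,0,0,0,-0.7,0,0,1,0,0,0,-0.4,0,0,1,0,0,0,-0.1,0,0,1,0,0,0,0,0,0,1]

```text
time: 36.65
eef_pos: [0.5758, 0.1281, 0.1304]
tcp_rot: [0.706, -0.05, -0.705, -0.05]
contact_force: [-0.7, -0.2, -0.8]
grip_width: 0.0347
```

```bash
python3 - <<'E'
from cell import arm
from h import *
st=arm.read_state(); c=arm.camera("wrist"); cv2.imwrite("pics/wD3.png",c["color"][150:300,175:375].repeat(4,0).repeat(4,1))
o=des(-98.1).inv().apply(hit(c,275.5,239.5,st["eef_pos"][2]-.0066)-st["eef_pos"])+[0,0,.018]; print(o)
t=np.array([.6697,-.2197,.13])-des(-98.1).apply([0,0,o[2]]); print(t)
plan(st,t,-98.1)
E
```

```text
[0.0066     0.00033213 0.00056286]
[ 0.67025724 -0.21977931  0.13      ]
turn [-0.01 -0.01  0.  ] shift(tool now) [ 0.02 13.24 -5.71] shift(after turn) [ 0.02 13.24 -5.7 ]
```

View pics/wD3.png

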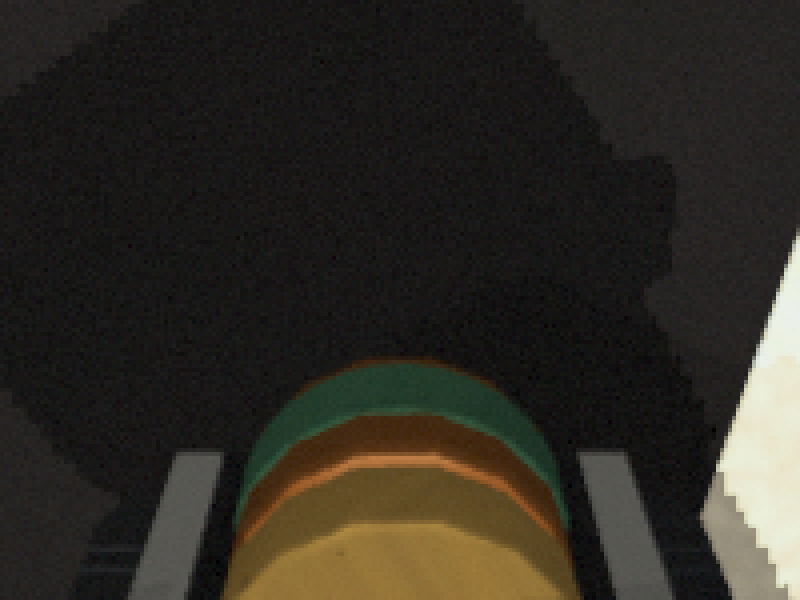

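Call:
move_arm:
  targets: [0,0,0,0,0.4,-0.17,1,0,0,0,0,0.7,-0.3,1,0,0,0,0,0.92,-0.4,1,0,0,0,0,0.92,-0.4,1,0,0,0,0,0.92,-0.4,1,0,0,0,0,0.92,-0.4,1,0,0,0,0,0.92,-0.4,1,0,0,0,0,0.92,-0.4,1,0,0,0,0,0.92,-0.4,1,0,0,0,0,0.92,-0.4,1,0,0,0,0,0.92,-0.4,1,0,0,0,0,0.92,-0.4,1,0,0,0,0,0.92,-0.4,1,0,0,0,0,0.92,-0.35,1,0,0,0,0,0.7,-0.3,1,0,0,0,0,0.4,-0.18,1,0,0,0,0.2,0,0,1,0,0,0,0.3,0,0,1,0,0,0,0.3,0,0,1,0,0,0,0.3,0,0,1]

```text
time: 38.37
eef_pos: [0.6696, -0.2182, 0.101]
tcp_rot: [-0.705, 0.049, 0.706, 0.05]
contact_force: [0.5, 0.9, -1.3]
grip_width: 0.0343
```

Call:
move_arm:
  targets: [0,0,0,0.4,0,0,1,0,0,0,0.4,0,0,1,0,0,0,0.3,0,0,1,0,0,0,0.1,0,0,1,0,0,0,0,0,0,1,0,0,0,0,0,0,1]

```text
time: 38.87
eef_pos: [0.67, -0.2197, 0.0724]
tcp_rot: [0.705, -0.05, -0.705, -0.05]
contact_force: [0.6, -0.3, -0.8]
grip_width: 0.0345
```

```bash
python3 p.py .6702,-.2198,.0216; python3 - <<'E'
from cell import arm
from h import *
c=arm.camera("wrist"); cv2.imwrite("pics/wD4.png",c["color"])
E
```

```text
38.87 [ 0.67   -0.2197  0.0724] grip 0.0345 F [ 0.6 -0.3 -0.8] q7 -1.6
.6702,-.2198,.0216 turn [-0. -0.  0.] shift(tool now) [ 2.03  0.   -0.01] shift(after turn) [ 2.03  0.   -0.01]
```

View pics/wD4.png

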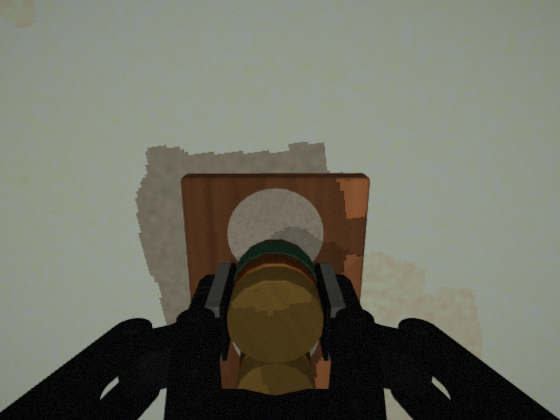

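Call:
move_arm:
  targets: [0,0,0,0.3,0,0,1,0,0,0,0.4,0,0,1,0,0,0,0.4,0,0,1,0,0,0,0.4,0,0,1,0,0,0,0.25,0,0,1,0,0,0,0.15,0,0,1,0,0,0,0.03,0,0,1,0,0,0,0,0,0,1,0,0,0,0,0,0,1]

```text
time: 39.67
eef_pos: [0.6702, -0.2198, 0.0244]
tcp_rot: [0.706, -0.05, -0.705, -0.05]
contact_force: [0.6, -0.4, -0.8]
grip_width: 0.0346
```

```bash
python3 p.py .6702,-.2198,.0216; python3 - <<'E'
from cell import arm
from h import *
st=arm.read_state();c=arm.camera("wrist"); 
im=c["color"]; cv2.imwrite("pics/zoomD3.png",cv2.resize(im[100:300,135:415],None,fx=2.8,fy=2.8,interpolation=cv2.INTER_CUBIC))
E
```

```text
39.67 [ 0.6702 -0.2198  0.0244] grip 0.0346 F [ 0.6 -0.4 -0.8] q7 -1.6
.6702,-.2198,.0216 turn [-0.01 -0.01 -0.  ] shift(tool now) [0.11 0.   0.  ] shift(after turn) [0.11 0.   0.  ]
```

View pics/zoomD3.png

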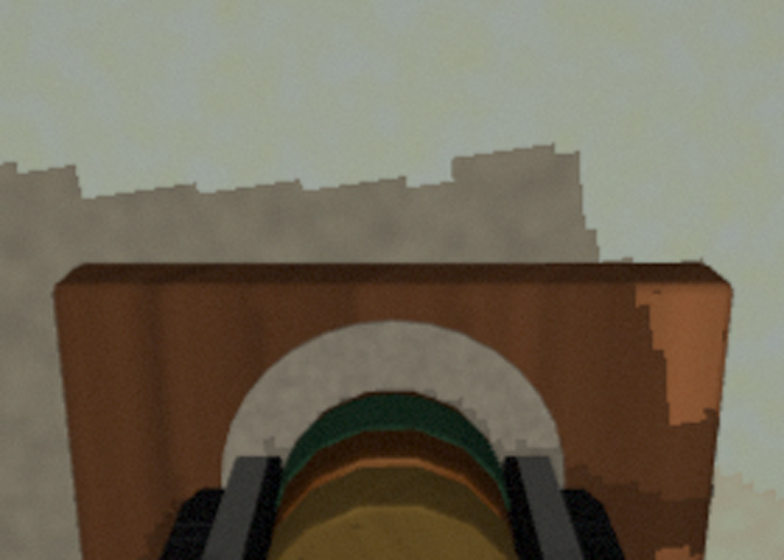

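```bash
python3 rel.py 135 100 2.8 392 321 393 391 .0066 .018
```

```text
dot [0.0096 0.     0.0005] jar [0.0066 0.0002 0.0005] shift units y,z [-0.01 -0.  ]
```

Call:
move_arm:
  targets: [0,0,0,0.06,0,0,1,0,0,0,0.04,0,0,1,0,0,0,0,0,0,1,0,0,0,0,0,0,1]

```text
time: 40.1
eef_pos: [0.6701, -0.2198, 0.0217]
tcp_rot: [0.705, -0.05, -0.705, -0.05]
contact_force: [0.7, -0.4, 1.8]
grip_width: 0.0345
```

Call:
move_arm:
  targets: [0,0,0,0.01,0,0,1,0,0,0,0,0,0,1,0,0,0,0,0,0,1]

```text
time: 40.35
eef_pos: [0.6701, -0.2197, 0.0217]
tcp_rot: [0.705, -0.05, -0.705, -0.05]
contact_force: [-1.1, -0.5, 5.3]
grip_width: 0.035
```

Call:
move_arm:
  targets: [0,0,0,0,0,0,0.5,0,0,0,0,0,0,0.45,0,0,0,0,0,0,0.3,0,0,0,0,0,0,0.15,0,0,0,0,0,0,0,0,0,0,0,0,0,0,0,0,0,-0.3,0,0,0,0,0,0,-0.5,0,0,0,0,0,0,-0.8,0,0,0,0,0,0,-0.9,0,0,0,0,0,0,-0.9,0,0,0,0,0,0,-0.9,0,0,0,0,0,0,-0.9,0,0,0,0,0,0,-0.9,0,0,0,0,0,0,-0.5,0,0,0]

```text
time: 41.6
eef_pos: [0.6708, -0.22, 0.1905]
tcp_rot: [0.707, -0.05, -0.704, -0.05]
contact_force: [0.5, -0.3, 0.2]
grip_width: 0.0857
```

Now move the arm back to see all the dots from above and check.

Call:
move_arm:
  targets: [0,0,0,-0.6,0,0.7,0,0,0,0,-0.6,0,0.7,0,0,0,0,-0.6,0,0.7,0,0,0,0,-0.6,-0.5,0.7,0,0,0,0,-0.5,-0.9,0.7,0,0,0,0,0,-0.9,0.7,0,0,0,0,0,-0.9,0.3,0,0,0,0,0,-0.9,0,0,0,0,0,0,-0.9,0,0,0,0,0,0,-0.9,0,0,0,0,0,0,-0.9,0,0,0,0,0,0,-0.9,0,0,0,0,0,0,-0.5,0,0,0,0,0,0,0,0,0,0,0,0,0,0,0,0]

```text
time: 42.85
eef_pos: [0.5875, -0.001, 0.259]
tcp_rot: [0.705, -0.05, -0.705, -0.05]
contact_force: [-0.2, -0.9, 0.3]
grip_width: 0.0852
```

```bash
python3 - <<'E'
from cell import arm
from h import *
a=arm.camera("wrist"); s=arm.camera("scene"); d=arm.camera("side")
cv2.imwrite("pics/f_w.png",a["color"])
cv2.imwrite("pics/f_s.png",s["color"]); cv2.imwrite("pics/f_s2.png",cv2.resize(s["color"][230:380,100:300],None,fx=4,fy=4,interpolation=cv2.INTER_CUBIC))
cv2.imwrite("pics/f_d.png",cv2.resize(d["color"][110:220,270:420],None,fx=5,fy=5,interpolation=cv2.INTER_CUBIC))
E
```

```text
(no output)
```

View pics/f_s.png

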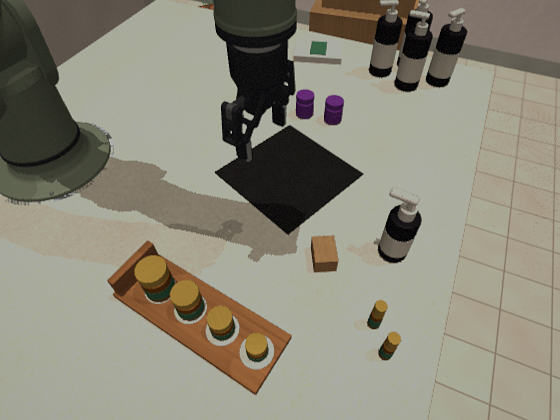

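View pics/f_s2.png

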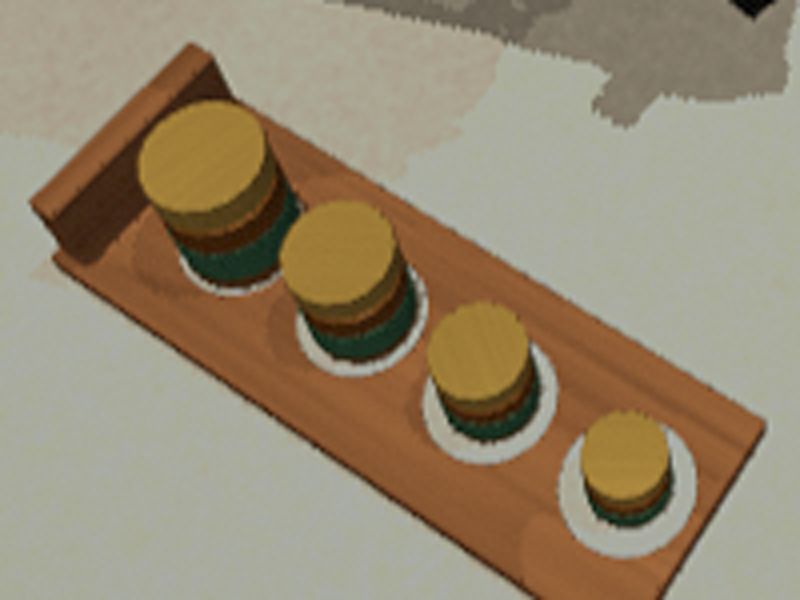

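View pics/f_d.png

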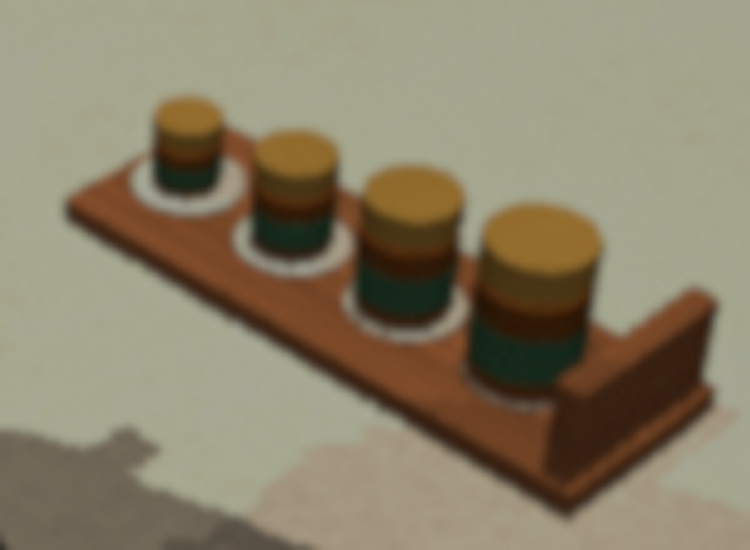

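```bash
python3 - <<'E'
import pickle
from h import *
cs=pickle.load(open("cs0.pkl","rb")); S,D=cs["scene"],cs["side"]
f=lambda x,y,k,x0,y0:(x0+(x+.5)/k-.5,y0+(y+.5)/k-.5)
ls=[(203,157),(339.5,253.5),(480,353),(626,456)]; ds=[(243,237),(362,314),(490,398),(627,487)]
ld=[(541,239),(413,195),(296,155),(188,118)]; dd=[(525,370),(405,304),(293,240),(188,181)]
for i,h in enumerate((.076,.064,.052,.04)):
    print(i+1,((hit(S,*f(*ls[i],4,100,230),.015+h)-hit(S,*f(*ds[i],4,100,230),.015))*1e3).round(1)[:2],((hit(D,*f(*ld[i],5,270,110),.015+h)-hit(D,*f(*dd[i],5,270,110),.015))*1e3).round(1)[:2])
E
```

```text
1 [ 2.7 -0.5] [0.2 3.6]
2 [ 3.8 -0.9] [0.7 2.7]
3 [ 3.1 -0.6] [-0.3  3.6]
4 [ 2.3 -0.4] [-0.9  3.6]
```

```bash
python3 - <<'E'
from cell import arm
from h import *
f=lambda x,y,k,x0,y0:(x0+(x+.5)/k-.5,y0+(y+.5)/k-.5)
for n,ds,k,x0,y0,sz in (("scene",[(243,237),(362,314),(490,398),(627,487)],4,100,230,(200,150)),("side",[(525,370),(405,304),(293,240),(188,181)],5,270,110,(150,110))):
    c=arm.camera(n); im=cv2.resize(c["color"][y0:y0+sz[1],x0:x0+sz[0]],None,fx=k,fy=k,interpolation=cv2.INTER_CUBIC)
    for p,h,r in zip(ds,(.076,.064,.052,.04),(.027,.024,.021,.018)):
        x,y,_=hit(c,*f(*p,k,x0,y0),.015)
        for z,rr,col in((.015,.029,(255,0,0)),(.015,r,(0,0,255)),(.015+h,r,(255,255,0))):
            q=(proj(c,circ(x,y,z,rr))-[x0,y0]+.5)*k-.5
            cv2.polylines(im,[q.round().astype(int)],True,col,1)
    cv2.imwrite(f"pics/ov_{n}.png",im)
E
```

```text
(no output)
```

View pics/ov_scene.png

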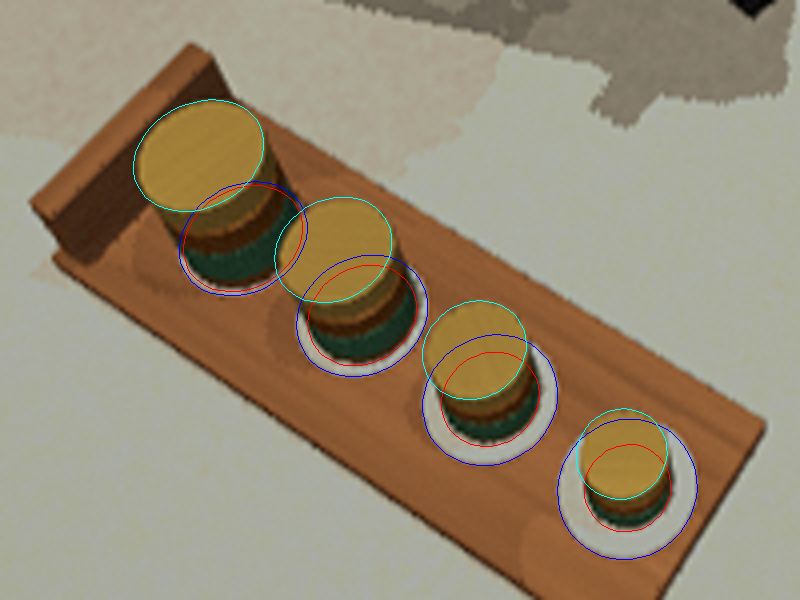

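View pics/ov_side.png

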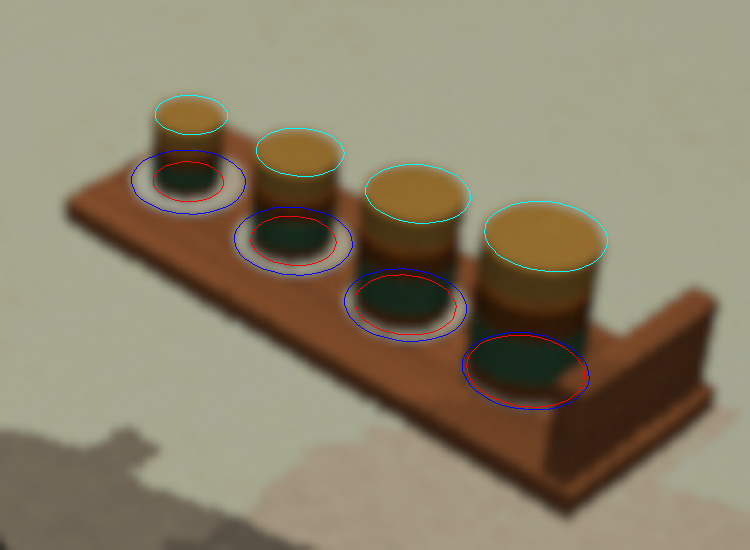

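View pics/f_w.png

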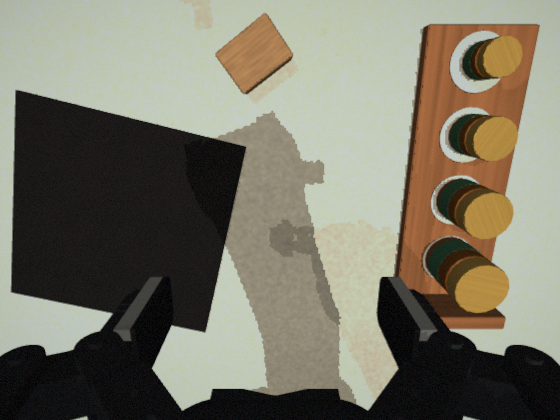

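```bash
python3 -c "
from cell import arm
print(arm.read_state()['time']); print(arm.finish_job())"
```

```text
43.1
the job is handed in; nothing more can be done
None
```

The four jars stand upright on the white dots in order of size: jar_a on dot 1 next to the end block, then jar_b on dot 2, jar_c on dot 3 and jar_d on dot 4. The job was handed in at 43.1 s with the gripper open and clear of everything; no verdict was reported. I released each jar only after the force reading showed board contact, at 5 to 13 N. I did not touch the carton or the purple jars.

**Centring at set-down:** The wrist camera put jars b, c and d within about 1 mm of their dot centres. Jar_a showed an even white rim, judged by eye after I corrected a 2.6 mm offset.

**Final pictures:** In the scene and side views the feet sat about 1 to 1.5 mm from the dot centres by eye, and the mat was empty.

**Checks that disagreed:** Measured at the lids, the scene camera gave 2 to 4 mm along x and the side camera about 3 to 4 mm along y. The two did not agree with each other, and each pointed towards its own camera. I took this as calibration or reading error and did not move any jar.

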